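# Put the gauging tools away in the drawer

### The arm

A 7-joint arm with a two-finger parallel gripper is mounted at the origin on the work surface. World frame = base frame: x ahead of the robot, y to its left, z up, the work surface at z = 0. Lengths are in m, angles in rad, forces in N, time in s.
With the tool pointing down it reaches from about 0.425 to 0.95 m from the base axis. Payload 4.7 kg.
Tool frame: the origin (TCP) lies on the centre line of the jaws, within the pads' length; the fingertips stand 8 mm ahead of it and the grasp point (between the pads) lies 11 mm behind it; z points along the fingers, y is the direction in which the jaws open and shut (so a half turn about z gives the same grasp; the last joint's range is limited). The gripper opens to 85 mm and grips with 20 to 120 N. Pads are 22 mm wide; open, the fingers measure 114 mm over their backs; the gripper's body (76 mm by 85 mm) begins 54 mm behind the grasp point. The pads swing forward as they close: fully open they stand 13 mm farther back than shut.
Start: joints at [1.082, 0.469, -0.049, 1.532, 0.024, 1.141, -0.082], TCP at [0.3, -0.605, 0.239] pointing down, gripper open.
Joint ranges: [-2.59, 2.59], [-0.33, 1.99], [-1.39, 1.29], [0.1, 2.45], [-1.04, 4.18], [0.21, 1.99], [-2.66, 2.66]. Speed limits (rad/s): [2.57, 2.57, 3.14, 3.14, 3.14, 3.14, 3.14].

### API

Orientations are given as a unit quaternion [w, x, y, z].
In Python, from station import r gives the robot as it stands.
- The arm moves only by the tool play_rows, never from a script. Its argument "series" is a list of rows, each a list of 3 entries, a list of its own where there are three numbers: the closure, from 0 (fully open) to 1 (shut), then the shift along the tool's x, y, z in m, then the turn, a rotation vector about the tool's x, y, z in rad. In form: [[grip, [dx, dy, dz], [rx, ry, rz]], ...]. A call has 1 to 20 rows; each row shifts and turns the commanded pose from where the row before left it, along the tool's axes as they then stand; what a row does not reach is not made up. A row lasts 1/8 s, in which the tool goes at most 62.5 mm and 10.7 degrees, less where a joint would pass 70% of its speed; a pose out of reach is approached as far as the arm can. A call is refused whole if a number of a shift passes 0.0625 or a number of a turn 0.188, either way. A call with a gripper value outside its range is refused whole. The fingers move at their own pace and stop on an object; "grip_force" is the grip in N (left out, the last holds). Time passes only in rows, so rows that do not move let the fingers close. It gives the time, the measured TCP pose, the force and the opening at its end, in the units of the state.
- r.observe(): the state, without advancing time (a new reading comes with each control period).
- r.snapshot(name): name is "scene" or "top"; returns the picture (480x640x3 uint8, blue, green, red); there is no depth.
- r.camera_info(name): a dict with "fx", "fy", "cx", "cy" (pixels), "k1" (the pictures are not rectified: a ray, as slopes to the right and down, at radius r is drawn at 1 + k1 r^2 times it, then the intrinsics apply), "T" (4x4, takes a point from camera to world coordinates). Camera axes: x right, y up, looking along -z (the intrinsics and any distortion apply to the point x, -y, -z); pixel columns grow to the right and rows downward; lengths in m; the calibration is good to about 2 mm. A picture is of the moment at which its call begins. camera_info takes no time and is no camera call.
- r.sign_off(): hands the job in, once; it reports no verdict.
Trained networks look in the newest picture that a camera, given by its name, has taken for a name from the list of things; names that differ only in an ending like _2 or _b are one class to them, and where a whole thing is asked for, a point or a joint stands for the part that bears it (a point fixed in the world has none). Each returns a list of dicts, best first, with "score" (0 to 1); they miss things now and then, are a little off and sometimes report something else, mostly with a low value. They report only what shows in the picture. A call takes as long as a camera call.
- r.outline_of(query, camera): "mask" (480x640 bool, what is visible of it) and "centre" ([row, column] in pixels, amid what is visible of it).
The state is a dict: "clock": time; "joint_pos": joint angles; "joint_vel": joint speeds; "tau": joint torques, N m; "eef_pos": TCP position; "tcp_rot": TCP orientation; "ft_force": force on the tool from outside, world axes, zero at the start; "ft_torque": the same for the moment, N m; "finger_gap": opening from 0.0 (shut) to 1.0 (fully open).
Only numpy, scipy, OpenCV 4.12 (cv2) and the standard library are available. Lean on these libraries where they do the work, as an engineer would, in place of code of your own. Each camera call takes 0.05 s, during which the arm holds its last target.

### The job

Put the checked gauging tools away in their trays in the open drawer, lying flat inside the rim: the large master ring in the large square tray, the small master ring in the small square tray, the ejector pin in the long narrow tray and the pointed angle gauge in the long wide tray. The angle gauge is still held in the clamp fixture: swing the clamp bar right up before you take the gauge out from under it, and leave the bar up. The rings are brittle carbide, so set them down, do not drop them.

Things in the scene. Friction and masses are not known exactly. Their poses are not given: they have to be found in the camera images.
- ring_large: Large plain ground-metal master ring (tungsten carbide, about 0.4 kg), outer diameter 56 mm, bore 38 mm, 20 mm high, lying flat. Origin: centre of its underside, z up along its axis. Loose. Starts lying on the dark granite plate (top 70 mm above the bench).
- ring_small: Small plain ground-metal master ring (tungsten carbide, about 0.2 kg), outer diameter 34 mm, bore 18 mm, 20 mm high, lying flat. Origin: centre of its underside, z up along its axis. Loose. Starts lying on the dark granite plate (top 70 mm above the bench).
- ejector_pin: Bright steel ejector pin on its side, 85 mm long, about 90 g: round shaft 12 mm diameter along x; at its -x end a head 6 mm long, 22 wide (y), 17 high, flatted level with the shaft's underside, so it does not roll. Origin: middle of the 85 mm, at the underside, z up; centre of mass 6 mm towards the head. Starts on the granite plate (70 mm high). The T-shaped brass rod is not part of the job.
- angle_gauge: Matte steel flat plate, 90 mm long (x), 40 wide (y), 12 thick, 0.28 kg; square +x end, 90 degree point at the -x end (full width from x = -25 to +45 mm). Origin: middle of the 90 mm, at the underside, z up. Starts loose on the clamp fixture's base plate (12 mm high, 70 wide) on the granite plate, +x end under the clamp bar, point roughly to the robot. Either way round fits its tray.
- clamp_bar (a joint): Angle of the hinged clamp bar, rad: 0 = down, 0.5 mm above the gauge (start); 1.3 = fully up (stop). Stiff hinge: stays where it is left, about 2 N at the tab moves it. The level hinge axis runs along the gauge's y at the start, 70 mm from the gauge's origin towards its +x and 18 mm above its underside.
- clamp_tab (a point): Grip point on the upright steel tab at the free end of the clamp bar; moves with it. Tab 14 mm wide along the point's y, 10 mm long (x), its top 11 mm above this point; the bar's top is 15 mm below it; the bar is also 14 mm wide. In the point's axes the hinge axis is 55 mm along +x and 20 mm along -z, parallel to y. Bar down: point's z is up.
- tray_large_square: Black plastic tray with a grey rim, fixed in the open steel drawer (drawer floor 6 mm above the bench); outside 86 x 86 mm, 9 mm high, walls 3 mm, inside 80 x 80 mm; its floor is 4 mm thick, so the rim stands 5 mm above the floor. Origin: centre of its underside, z up, x and y along the sides. Does not move when pushed.
- tray_small_square: Black plastic tray with a grey rim, fixed in the open steel drawer (drawer floor 6 mm above the bench); outside 62 x 62 mm, 9 mm high, walls 3 mm, inside 56 x 56 mm; its floor is 4 mm thick, so the rim stands 5 mm above the floor. Origin: centre of its underside, z up, x and y along the sides. Does not move when pushed.
- tray_narrow: Black plastic tray with a grey rim, fixed in the open steel drawer (drawer floor 6 mm above the bench); outside 112 x 46 mm, 9 mm high, walls 3 mm, inside 106 x 40 mm; its floor is 4 mm thick, so the rim stands 5 mm above the floor. Origin: centre of its underside, z up, x along the length. Does not move when pushed.
- tray_wide: Black plastic tray with a grey rim, fixed in the open steel drawer (drawer floor 6 mm above the bench); outside 118 x 70 mm, 9 mm high, walls 3 mm, inside 112 x 64 mm; its floor is 4 mm thick, so the rim stands 5 mm above the floor. Origin: centre of its underside, z up, x along the length. Does not move when pushed.

How it is judged:
By the outcome, as a careful person would: the job done as asked, in the order asked, and still so for the second after the job is handed in, with the robot touching nothing.
It also fails if it takes over 138 s, if anything falls off the work surface, if the arm or the gripper's body presses on something with over 40 N, if the wrist force passes 120 N, or if a joint passes its speed limit or range.

## Working session

There is one attempt and no reset: what is moved stays moved. The work goes in short steps, Python scripts to look and compute and a tool call to move; the robot and the scene stay as the last step left them, time stands still between calls to the robot, and variables do not carry over. Pictures are saved under pics/ and viewed, and the job is handed in when it is done.

Besides the shell and the picture viewer there is one more tool, called after "Call:" by a JSON object that holds its "api" and its "payload". play_rows: Moves the arm, as the interface text tells. Its arguments: {"type":"object","properties":{"series":{"type":"array"},"grip_force":{"type":"number"}},"required":["series"]}

```bash
mkdir -p pics; ls
python3 - <<'E'
from station import r
import cv2,numpy as np
o=r.observe();print(o)
for n in("scene","top"):
    cv2.imwrite(f"pics/{n}0.png",r.snapshot(n));print(n,r.camera_info(n))
E
```

```text
pics
{'clock': 0.0, 'joint_pos': array([ 1.08211103,  0.46942877, -0.04862827,  1.53372176,  0.02414591,
        1.14102143, -0.08232571]), 'joint_vel': array([ 0.00023231, -0.0013066 , -0.00199212, -0.00105098,  0.00178563,
        0.00046388,  0.00097731]), 'tau': array([-7.57033413e-04, -5.10303783e+01, -4.67431778e-02, -2.37713134e+01,
        1.07358376e-02,  7.38231320e-03,  4.82475713e-06]), 'eef_pos': array([ 0.29928907, -0.60436346,  0.2382583 ]), 'tcp_rot': array([-9.56771877e-04,  9.73684064e-01,  2.27899874e-01, -2.76387835e-04]), 'ft_force': array([-0.08472601,  0.02923781,  0.76666186]), 'ft_torque': array([-0.0258748 ,  0.04508905, -0.03791158]), 'finger_gap': 1.0002591610986322}
scene {'fx': 594.5625130543139, 'fy': 594.5625130543139, 'cx': 326.38973760488756, 'cy': 236.9778597035841, 'k1': -0.037838092909068, 'T': array([[-0.62731677, -0.551633  ,  0.54970419,  1.13200552],
       [ 0.77853469, -0.42708964,  0.45986757,  0.53999927],
       [-0.01890516,  0.71644642,  0.69738592,  0.83742227],
       [ 0.        ,  0.        ,  0.        ,  1.        ]])}
top {'fx': 454.8138162488583, 'fy': 454.8138162488583, 'cx': 312.4941470920253, 'cy': 238.206555596745, 'k1': -0.020608961253893908, 'T': array([[-0.00518627,  0.98941295, -0.1450349 ,  0.38217862],
       [-0.99994395, -0.00379244,  0.00988518,  0.04723418],
       [ 0.00923049,  0.14507803,  0.98937716,  1.02622749],
       [ 0.        ,  0.        ,  0.        ,  1.        ]])}
```

View pics/scene0.png

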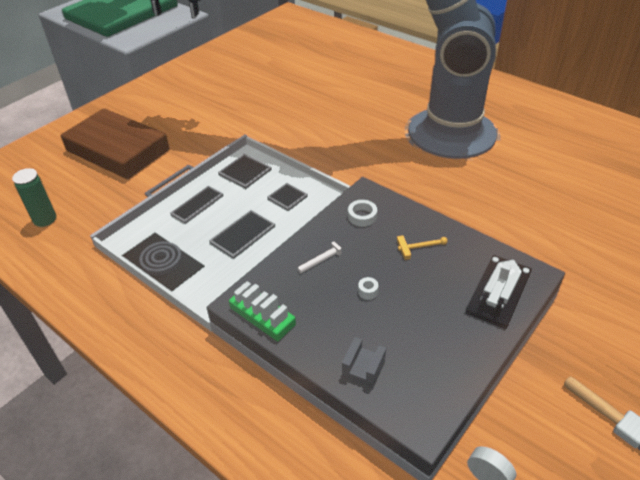

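View pics/top0.png

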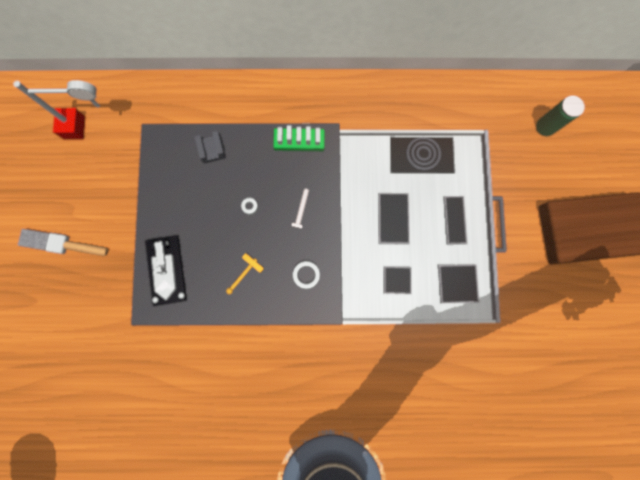

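```bash
cat > h.py <<'E'
import numpy as np,cv2
from station import r
def ray(n,uv):
    c=r.camera_info(n);uv=np.asarray(uv,float).reshape(-1,2)
    K=np.array([[c['fx'],0,c['cx']],[0,c['fy'],c['cy']],[0,0,1]])
    p=cv2.undistortPoints(uv.reshape(-1,1,2),K,np.array([c['k1'],0,0,0.])).reshape(-1,2)
    d=np.c_[p[:,0],-p[:,1],-np.ones(len(p))]@c['T'][:3,:3].T
    return c['T'][:3,3],d
def onz(n,uv,z):
    o,d=ray(n,uv);return o+d*((z-o[2])/d[:,2])[:,None]
def proj(n,P):
    c=r.camera_info(n);P=np.asarray(P,float).reshape(-1,3)
    q=(P-c['T'][:3,3])@c['T'][:3,:3]
    x=q[:,0]/-q[:,2];y=-q[:,1]/-q[:,2];s=1+c['k1']*(x*x+y*y)
    return np.c_[c['cx']+c['fx']*x*s,c['cy']+c['fy']*y*s]
E
cat > meas.py <<'E'
from h import *
zs=dict(ring_large=.09,ring_small=.09,ejector_pin=.08,angle_gauge=.094,clamp_tab=.13,tray_large_square=.015,tray_small_square=.015,tray_narrow=.015,tray_wide=.015)
import pickle
out={}
for cam in("top","scene"):
    im=r.snapshot(cam);vis=im.copy()
    for q,z in zs.items():
        L=r.outline_of(q,cam)
        out[cam,q]=L
        for k,e in enumerate(L[:3]):
            if e['score']<.3 and k:continue
            m=e['mask'].astype(np.uint8)
            cs,_=cv2.findContours(m,cv2.RETR_EXTERNAL,cv2.CHAIN_APPROX_NONE)
            if not cs:continue
            c=max(cs,key=cv2.contourArea).reshape(-1,2)
            W=onz(cam,c,z)[:,:2]
            (cx,cy),(w,h),a=cv2.minAreaRect((W*1000).astype(np.float32))
            print(cam,q,round(e['score'],2),'px',np.round(e['centre']),m.sum(),'rect mm',round(cx,1),round(cy,1),round(w,1),round(h,1),'ang',round(a,1))
            if k==0: cv2.drawContours(vis,cs,-1,(0,0,255),1)
    cv2.imwrite(f"pics/m_{cam}.png",vis)
pickle.dump(out,open('out.pkl','wb'))
print(r.observe()['clock'])
E
python3 meas.py
```

```text
top ring_large 0.55 px [271. 299.] 317 rect mm 443.1 51.6 53.4 53.5 ang 0.1
top ring_small 0.73 px [207. 246.] 198 rect mm 588.9 171.4 35.0 32.7 ang 44.8
top ejector_pin 0.59 px [210. 301.] 217 rect mm 584.8 62.9 15.9 82.8 ang 77.0
top angle_gauge 0.56 px [279. 164.] 666 rect mm 439.5 343.3 89.8 42.3 ang 4.8
top clamp_tab 0.77 px [260. 160.] 290 rect mm 476.3 341.1 66.0 21.7 ang 2.6
top clamp_tab 0.69 px [270. 302.] 296 rect mm 441.5 52.4 50.2 50.1 ang 44.9
top clamp_tab 0.55 px [279. 167.] 709 rect mm 437.1 331.7 86.3 43.2 ang 6.0
top tray_large_square 0.68 px [285. 459.] 1473 rect mm 426.8 -287.4 86.1 88.8 ang 1.2
top tray_small_square 0.64 px [278. 404.] 737 rect mm 436.4 -150.4 62.3 60.1 ang 87.9
top tray_narrow 0.67 px [220. 455.] 1076 rect mm 570.3 -287.9 113.5 51.7 ang 0.2
top tray_wide 0.6 px [219. 390.] 1592 rect mm 575.1 -146.9 70.6 117.9 ang 88.5
scene ring_large 0.76 px [212. 360.] 591 rect mm 448.6 57.5 73.4 53.1 ang 37.4
scene ring_large 0.4 px [170. 243.] 1075 rect mm 494.4 -209.9 87.1 93.4 ang 0.0
scene ring_small 0.61 px [288. 370.] 332 rect mm 592.4 176.7 43.9 31.5 ang 36.6
scene ejector_pin 0.87 px [258. 319.] 318 rect mm 583.5 67.1 27.1 91.6 ang 84.0
scene angle_gauge 0.56 px [278. 506.] 592 rect mm 442.1 345.2 95.5 41.3 ang 7.5
scene clamp_tab 0.6 px [285. 498.] 461 rect mm 491.6 354.1 97.4 17.2 ang 10.5
scene tray_large_square 0.64 px [171. 245.] 1070 rect mm 429.6 -281.9 93.5 96.1 ang 1.6
scene tray_small_square 0.72 px [195. 288.] 646 rect mm 436.4 -146.5 67.2 72.1 ang 89.8
scene tray_small_square 0.63 px [204. 196.] 968 rect mm 574.8 -284.1 119.1 59.5 ang 1.1
scene tray_narrow 0.79 px [204. 197.] 923 rect mm 573.8 -283.6 117.4 56.9 ang 0.6
scene tray_narrow 0.4 px [283. 500.] 441 rect mm 387.1 324.6 110.9 20.1 ang 10.6
scene tray_wide 0.81 px [233. 245.] 1655 rect mm 576.8 -144.4 80.5 127.0 ang 89.6
1.1
```

Run:
```python
import cv2,numpy as np
a=cv2.imread('pics/top0.png');b=cv2.imread('pics/scene0.png')
def z(im,x0,y0,w,h,s=5):return cv2.resize(im[y0:y0+h,x0:x0+w],(w*s,h*s),interpolation=cv2.INTER_CUBIC)
cv2.imwrite('pics/z1.png',np.hstack([z(a,135,225,70,100),z(b,455,240,85,100)][:2]))
cv2.imwrite('pics/z2.png',z(a,220,180,130,120,5))
```

```text
(no output)
```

View pics/z1.png

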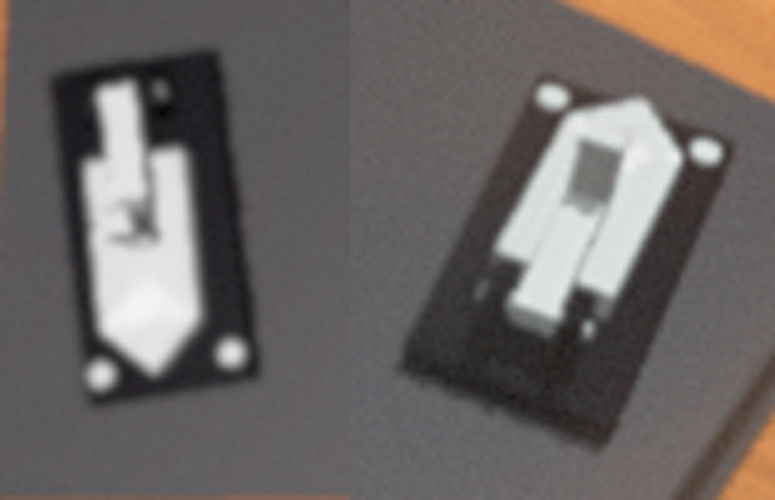

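View pics/z2.png

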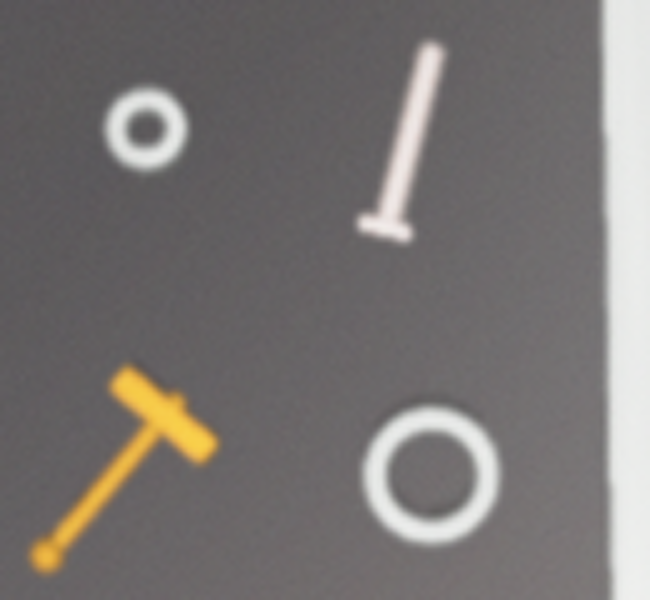

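View pics/m_top.png

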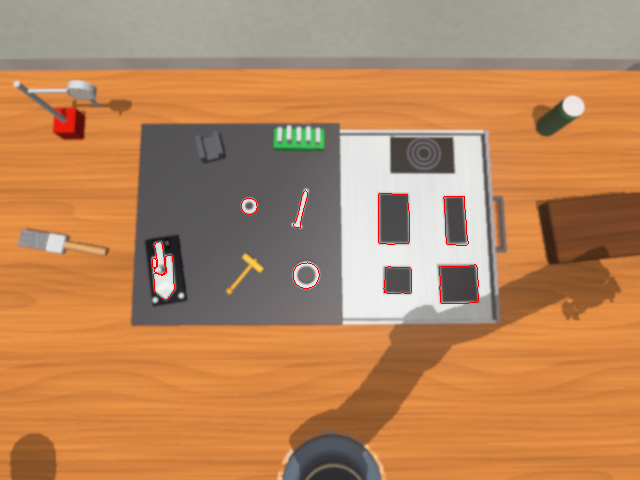

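```bash
cat > fit.py <<'E'
from h import *
import pickle
from scipy.optimize import least_squares
t=np.linspace(0,2*np.pi,40,endpoint=False)
def cyl(R,h):return np.vstack([np.c_[R*np.cos(t),R*np.sin(t),0*t],np.c_[R*np.cos(t),R*np.sin(t),0*t+h]])
def box(x0,x1,y0,y1,z0,z1):return np.array([[x,y,z] for x in(x0,x1) for y in(y0,y1) for z in(z0,z1)],float)
g=np.array([[45,20],[45,-20],[-25,-20],[-45,0],[-25,20]])/1e3
gauge=np.vstack([np.c_[g,0*g[:,0]],np.c_[g,0*g[:,0]+.012]])
M=dict(ring_large=(cyl(.028,.02),.07),ring_small=(cyl(.017,.02),.07),
 tray_large_square=(box(-.043,.043,-.043,.043,0,.009),.006),tray_small_square=(box(-.031,.031,-.031,.031,0,.009),.006),
 tray_narrow=(box(-.056,.056,-.023,.023,0,.009),.006),tray_wide=(box(-.059,.059,-.035,.035,0,.009),.006),angle_gauge=(gauge,.082))
def place(P,z,p):
    c,s=np.cos(p[2]),np.sin(p[2])
    return np.c_[P[:,0]*c-P[:,1]*s+p[0],P[:,0]*s+P[:,1]*c+p[1],P[:,2]+z]
def res(p,P,z,obs):
    o=[]
    for cam,c in obs:
        h=cv2.convexHull(proj(cam,place(P,z,p)).astype(np.float32))
        o+=[cv2.pointPolygonTest(h,(float(a),float(b)),True) for a,b in c]
    return np.array(o)
if __name__=="__main__":
    out=pickle.load(open('out.pkl','rb'))
    init=dict(ring_large=(.443,.052,0),ring_small=(.589,.171,0),tray_large_square=(.427,-.287,0),tray_small_square=(.436,-.15,0),tray_narrow=(.57,-.288,0),tray_wide=(.575,-.147,0),angle_gauge=(.439,.34,.08))
    for q,(P,z) in M.items():
        ob={}
        for cam in("top","scene"):
            L=out[cam,q]
            if not L:continue
            m=L[0]['mask'].astype(np.uint8)
            m=cv2.resize(m,None,fx=4,fy=4,interpolation=cv2.INTER_NEAREST)
            c=max(cv2.findContours(m,cv2.RETR_EXTERNAL,cv2.CHAIN_APPROX_NONE)[0],key=cv2.contourArea)
            ob[cam]=(cv2.convexHull(c).reshape(-1,2) if q!='x' else c)
            ob[cam]=(c.reshape(-1,2)[::3]+.5)/4-.5
        for nm in(["top"],["scene"],["top","scene"]):
            s=least_squares(res,init[q],args=(P,z,[(n,ob[n]) for n in nm]),loss='soft_l1',f_scale=.7,diff_step=1e-4,x_scale=[.01,.01,.1])
            print(q,nm,np.round(s.x[:2]*1000,1),'yaw deg',round(np.degrees(s.x[2]),1),'rms px',round(np.sqrt(np.mean(s.fun**2)),2))
E
python3 fit.py
python3 - <<'E'
from h import *
from scipy.optimize import least_squares
from fit import place
# gauge corners clicks
m=np.array([[-45,0,12],[45,20,12],[45,-20,12],[-25,20,12],[-25,-20,12]])/1e3
top=np.array([[153,377],[85,150],[188,148],[98,335],[203,322]])/5+[135,225]-.4
sc=np.array([[640-350,97],[683-350,160],[565-350,122]])/5+[455,240]-.4
def f(p,w=3):
    o=[]
    if w&1:o.append((proj('top',place(m,.082,p))-top).ravel())
    if w&2:o.append((proj('scene',place(m[[0,3,4]],.082,p))-sc).ravel())
    return np.concatenate(o)
for w in(1,2,3):
    s=least_squares(f,[.44,.34,.1],args=(w,),x_scale=[.01,.01,.1]);print('gauge',w,np.round(s.x,4),np.round(s.fun,1))
# pin: head centre top clicks, end
for cam,z in(("top",.076),):
    hd=np.array([[384,228]])/5+[220,180]-.4; en=np.array([[433,45]])/5+[220,180]-.4
    print(onz(cam,hd,.08),onz(cam,en,z))
E
```

```text
ring_large ['top'] [443.2  52.3] yaw deg 0.0 rms px 0.56
ring_large ['scene'] [441.   51.9] yaw deg 0.4 rms px 0.54
ring_large ['top', 'scene'] [442.2  52.3] yaw deg 0.0 rms px 0.64
ring_small ['top'] [590.6 172.6] yaw deg -6.8 rms px 0.45
ring_small ['scene'] [586.6 172.1] yaw deg 0.0 rms px 1.23
ring_small ['top', 'scene'] [589.3 172.7] yaw deg 0.9 rms px 1.2
tray_large_square ['top'] [ 425.9 -288.9] yaw deg -0.0 rms px 0.67
tray_large_square ['scene'] [ 426.1 -286.5] yaw deg 0.0 rms px 0.33
tray_large_square ['top', 'scene'] [ 425.9 -287.8] yaw deg 0.0 rms px 0.61
tray_small_square ['top'] [ 436.4 -152.2] yaw deg -0.1 rms px 0.81
tray_small_square ['scene'] [ 432.4 -150.4] yaw deg 0.0 rms px 0.58
tray_small_square ['top', 'scene'] [ 434.7 -151.3] yaw deg -0.1 rms px 0.94
tray_narrow ['top'] [ 571.5 -288.6] yaw deg 0.0 rms px 0.43
tray_narrow ['scene'] [ 571.4 -287.1] yaw deg 0.1 rms px 0.46
tray_narrow ['top', 'scene'] [ 571.3 -288. ] yaw deg 0.3 rms px 0.49
tray_wide ['top'] [ 576.3 -146.9] yaw deg 0.0 rms px 0.59
tray_wide ['scene'] [ 573.6 -148.1] yaw deg 0.0 rms px 0.53
tray_wide ['top', 'scene'] [ 574.7 -147.5] yaw deg -0.0 rms px 0.67
angle_gauge ['top'] [437.6 344.9] yaw deg 6.7 rms px 3.48
angle_gauge ['scene'] [436.4 344.2] yaw deg 8.3 rms px 4.56
angle_gauge ['top', 'scene'] [437.1 344.5] yaw deg 7.6 rms px 4.2
gauge 1 [0.4392 0.3427 0.1062] [-0.1 -0.6  0.9  2.  -0.3  0.3  0.4 -1.  -1.  -0.6]
gauge 2 [0.438 0.347 0.212] [-0.2  0.7 -0.  -0.4  0.2 -0.3]
gauge 3 [0.439  0.3432 0.1082] [-0.3 -0.5  0.6  2.1 -0.6  0.4  0.2 -0.9 -1.2 -0.5  0.2  1.  -1.2  0.3
 -0.2 -1.2]
[[0.54876916 0.07161305 0.08      ]] [[0.62913313 0.05069156 0.076     ]]
```

Run:
```python
from h import *
p=np.array([[52,75],[88,403],[217,52],[258,375]])/5+[135,225]-.4
W=onz('top',p,.082);print(W.round(4))
for a,b in((1,0),(3,2),(2,0),(3,1)):
    d=W[b]-W[a];print(np.degrees(np.arctan2(d[1],d[0])),np.linalg.norm(d))
# predicted tab top/hinge overlays
a=cv2.imread('pics/top0.png');b=cv2.imread('pics/scene0.png')
from fit import place
P=[[10,7,49],[10,-7,49],[20,-7,49],[20,7,49]]
g=[[45,20,12],[45,-20,12],[-25,-20,12],[-45,0,12],[-25,20,12]]
for nm,im,(x0,y0) in(('top',a,(135,225)),('scene',b,(455,240))):
    z=cv2.resize(im[y0:y0+100,x0:x0+80],(480,600),interpolation=cv2.INTER_CUBIC)
    for M_,c in((P,(0,0,255)),(g,(0,255,0))):
        q=proj(nm,place(np.array(M_)/1e3,.082,[.439,.343,.115]))
        q=((q-[x0,y0]+.5)*6).astype(np.int32)
        cv2.polylines(z,[q],True,c,1)
    cv2.imwrite(f'pics/o_{nm}.png',z)
    o=z if nm=='top' else np.hstack([o,z])
cv2.imwrite('pics/o.png',cv2.resize(o,(800,500)))
```

```text
[[0.519  0.3889 0.082 ]
 [0.3828 0.3677 0.082 ]
 [0.5285 0.32   0.082 ]
 [0.394  0.2982 0.082 ]]
8.858301760513571 0.13781431519410464
9.222293132714956 0.13624569749863427
97.84179830771653 0.06954852505015757
99.13300468637865 0.07040393152346905
```

View pics/o.png

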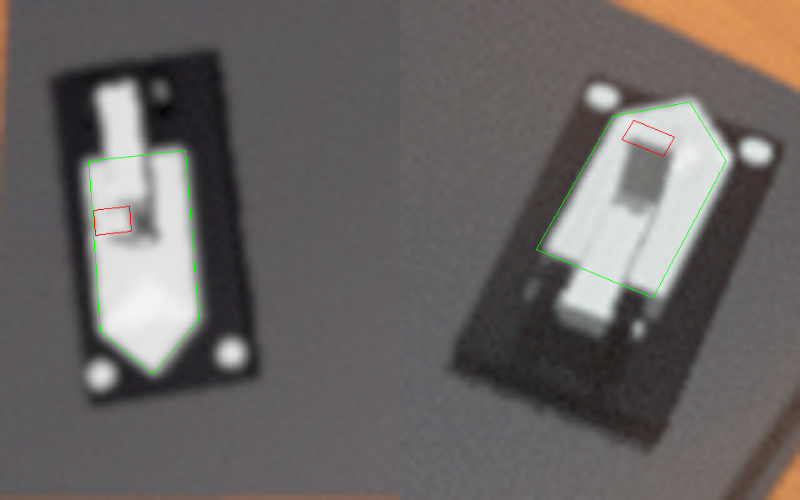

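```bash
python3 - <<'E'
from h import *
p=np.array([[95,90],[104,180],[138,88],[148,178],[96,100]])/5+[135,225]-.4
W=onz('top',p,.105);print(W.round(4))
# tab +x face in scene zoom z1: corners
q=np.array([[577-350,142],[622-350,152],[568-350,200],[610-350,210]])/5+[455,240]-.4
print(onz('scene',q[:2],.131).round(4),onz('scene',q[2:],.105).round(4))
E
cat > plan.py <<'E'
# usage: python3 plan.py x y z yawdeg [step_mm]: delta from measured pose in tool axes
import sys
from h import *
from scipy.spatial.transform import Rotation as R
o=r.observe()
q=o['tcp_rot'];Rt=R.from_quat([q[1],q[2],q[3],q[0]])
x,y,z,yaw=map(float,sys.argv[1:5])
tilt=float(sys.argv[5]) if len(sys.argv)>5 else 0
best=None
for k in(0,180):
    Rg=R.from_euler('z',yaw+k,degrees=True)*R.from_euler('x',180,degrees=True)*R.from_euler('y',tilt,degrees=True)
    rv=(Rt.inv()*Rg).as_rotvec()
    if best is None or np.linalg.norm(rv)<np.linalg.norm(best[0]):best=(rv,Rg)
d=np.array([x,y,z])-o['eef_pos']
print('t',round(o['clock'],2),'pos',o['eef_pos'].round(4),'toolx yaw',np.degrees(np.arctan2(*Rt.as_matrix()[[1,0],0])).round(2),'gap',round(o['finger_gap'],3),'F',o['ft_force'].round(1))
print('rotvec',best[0].round(4),'| world d mm',(d*1e3).round(1))
print('shift mm in current tool axes',(Rt.inv().apply(d)*1e3).round(1),' in target axes',(best[1].inv().apply(d)*1e3).round(1))
print('J7',o['joint_pos'].round(2))
E
python3 plan.py 0.4535 0.344 0.20 9
```

```text
[[0.5094 0.3627 0.105 ]
 [0.4725 0.3574 0.105 ]
 [0.5102 0.3451 0.105 ]
 [0.4732 0.3395 0.105 ]
 [0.5053 0.3621 0.105 ]]
[[0.4598 0.3402 0.131 ]
 [0.4549 0.3536 0.131 ]] [[0.4602 0.3425 0.105 ]
 [0.4558 0.3554 0.105 ]]
t 1.1 pos [ 0.2996 -0.6049  0.2394] toolx yaw 26.34 gap 1.005 F [0.1 0.6 0.4]
rotvec [ 1.000e-04 -0.000e+00  3.027e-01] | world d mm [153.9 948.9 -39.4]
shift mm in current tool axes [ 559.  -782.    39.3]  in target axes [ 300.5 -913.1   39.4]
J7 [ 1.08  0.47 -0.05  1.53  0.02  1.14 -0.08]
```

Call:
{"api": "play_rows", "payload": {"series": [[0.4, [0, 0, 0], [0, 0, 0.151]], [0.4, [0, 0, 0], [0, 0, 0.152]], [0.4, [0.027, -0.042, 0], [0, 0, 0]], [0.4, [0.027, -0.042, 0], [0, 0, 0]], [0.4, [0.027, -0.042, 0], [0, 0, 0]], [0.4, [0.027, -0.042, 0], [0, 0, 0]], [0.4, [0.027, -0.042, 0], [0, 0, 0]], [0.4, [0.027, -0.042, 0], [0, 0, 0]], [0.4, [0.027, -0.042, 0], [0, 0, 0]], [0.4, [0.027, -0.042, 0], [0, 0, 0]], [0.4, [0.027, -0.042, 0], [0, 0, 0]], [0.4, [0.027, -0.042, 0], [0, 0, 0]], [0.4, [0.027, -0.042, 0], [0, 0, 0]]], "grip_force": 25}}

```text
clock: 2.72
eef_pos: [0.5214, -0.1007, 0.2397]
tcp_rot: [0.0, 0.997, 0.078, 0.0]
ft_force: [1.0, -0.3, -0.6]
finger_gap: 0.6
```

Call:
{"api": "play_rows", "payload": {"series": [[0.5, [0, -0.045, 0], [0, 0, 0]], [0.5, [0, -0.045, 0], [0, 0, 0]], [0.5, [0, -0.045, 0], [0, 0, 0]], [0.5, [0, -0.045, 0], [0, 0, 0]], [0.5, [0, -0.045, 0], [0, 0, 0]], [0.5, [0, -0.045, 0], [0, 0, 0]], [0.5, [0, -0.045, 0], [0, 0, 0]], [0.5, [0, -0.045, 0], [0, 0, 0]], [0.5, [0, -0.045, 0], [0, 0, 0]], [0.5, [0, -0.045, 0], [0, 0, 0]], [0.5, [0, 0, 0], [0, 0, 0]]]}}

```text
clock: 4.1
eef_pos: [0.4486, 0.3465, 0.2395]
tcp_rot: [-0.001, 0.997, 0.082, -0.0]
ft_force: [-0.8, 0.4, -0.2]
finger_gap: 0.499
```

```bash
python3 plan.py 0.4528 0.3458 0.115 9
python3 - <<'E'
from h import *
a=r.snapshot('top');b=r.snapshot('scene')
z=lambda im,x,y:cv2.resize(im[y:y+120,x:x+100],(400,480),interpolation=cv2.INTER_CUBIC)
cv2.imwrite('pics/g1.png',np.hstack([z(a,110,200),z(b,450,200)]))
E
```

```text
t 4.1 pos [0.4486 0.3465 0.2395] toolx yaw 9.37 gap 0.499 F [-0.8  0.4 -0.2]
rotvec [-0.0027  0.0002  0.0065] | world d mm [   4.2   -0.7 -124.5]
shift mm in current tool axes [  4.1   1.7 124.5]  in target axes [  4.1   1.3 124.5]
J7 [-0.34  0.33 -0.49  1.77  0.17  1.08 -2.3 ]
```

View pics/g1.png

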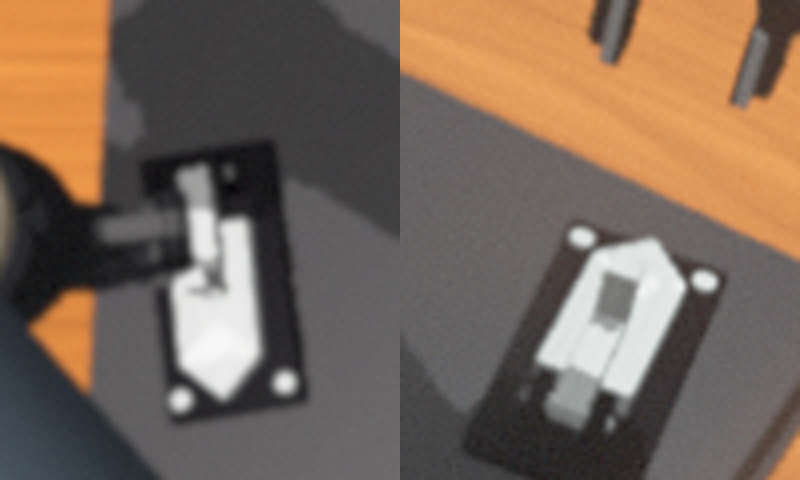

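Call:
{"api": "play_rows", "payload": {"series": [[0.5, [0.004, 0.0015, 0.04], [0, 0, 0.006]], [0.5, [0, 0, 0.035], [0, 0, 0]], [0.5, [0, 0, 0.02], [0, 0, 0]], [0.5, [0, 0, 0.02], [0, 0, 0]], [0.5, [0, 0, 0.0145], [0, 0, 0]], [0.5, [0, 0, 0], [0, 0, 0]], [0.5, [0, 0, 0], [0, 0, 0]]]}}

```text
clock: 5.08
eef_pos: [0.4553, 0.3415, 0.1106]
tcp_rot: [-0.0, 0.997, 0.075, 0.001]
ft_force: [-0.1, -0.5, 0.3]
finger_gap: 0.502
```

```bash
python3 plan.py 0.4528 0.3458 0.110 9
python3 - <<'E'
from h import *
a=r.snapshot('top');b=r.snapshot('scene')
z=lambda im,x,y:cv2.resize(im[y:y+120,x:x+100],(400,480),interpolation=cv2.INTER_CUBIC)
cv2.imwrite('pics/g2.png',np.hstack([z(a,110,200),z(b,450,200)]))
E
```

```text
t 5.08 pos [0.4553 0.3415 0.1106] toolx yaw 8.61 gap 0.502 F [-0.1 -0.5  0.3]
rotvec [-0.0004 -0.0013 -0.0068] | world d mm [-2.5  4.3 -0.6]
shift mm in current tool axes [-1.8 -4.6  0.6]  in target axes [-1.8 -4.7  0.6]
J7 [-0.38  0.48 -0.44  1.89  0.27  0.82 -2.39]
```

View pics/g2.png

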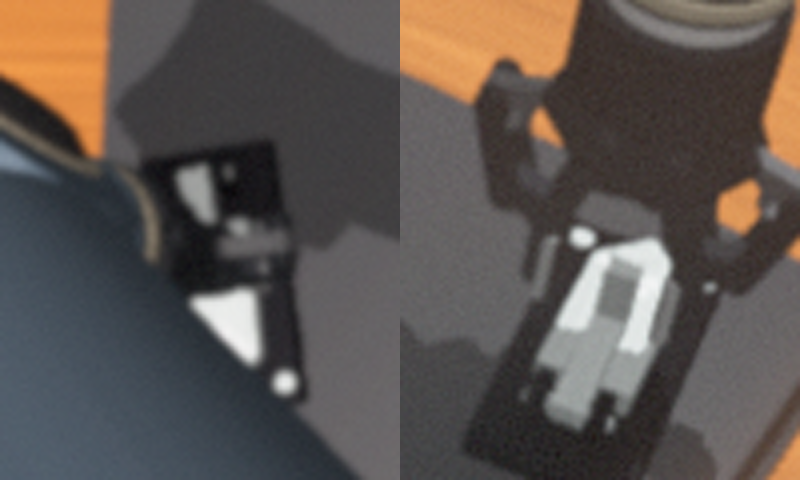

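```bash
python3 plan.py 0.4528 0.3458 0.110 9
```

```text
t 5.17 pos [0.4552 0.3417 0.1107] toolx yaw 8.63 gap 0.498 F [ 0.4  1.2 -0.7]
rotvec [-0.0006 -0.0016 -0.0065] | world d mm [-2.4  4.1 -0.7]
shift mm in current tool axes [-1.8 -4.4  0.7]  in target axes [-1.8 -4.4  0.7]
J7 [-0.38  0.48 -0.44  1.89  0.27  0.82 -2.39]
```

Call:
{"api": "play_rows", "payload": {"series": [[0.5, [-0.002, -0.0045, 0], [0, 0, -0.006]], [0.5, [0, 0, 0], [0, 0, 0]], [0.5, [0, 0, 0], [0, 0, 0]], [0.75, [0, 0, 0], [0, 0, 0]], [0.75, [0, 0, 0], [0, 0, 0]]]}}

```text
clock: 5.8
eef_pos: [0.4521, 0.3455, 0.1098]
tcp_rot: [0.0, 0.997, 0.078, 0.0]
ft_force: [-0.2, 0.4, -0.6]
finger_gap: 0.248
```

```bash
python3 plan.py 0.4528 0.3458 0.110 9
python3 - <<'E'
from h import *
b=r.snapshot('scene')
z=lambda im,x,y:cv2.resize(im[y:y+100,x:x+120],(720,600),interpolation=cv2.INTER_CUBIC)
cv2.imwrite('pics/g3.png',z(b,450,220))
E
```

```text
t 5.8 pos [0.4521 0.3455 0.1098] toolx yaw 8.98 gap 0.248 F [-0.2  0.4 -0.6]
rotvec [ 0.0001 -0.0001 -0.0003] | world d mm [0.7 0.3 0.2]
shift mm in current tool axes [ 0.7 -0.2 -0.2]  in target axes [ 0.7 -0.2 -0.2]
J7 [-0.39  0.48 -0.44  1.89  0.28  0.82 -2.39]
```

View pics/g3.png

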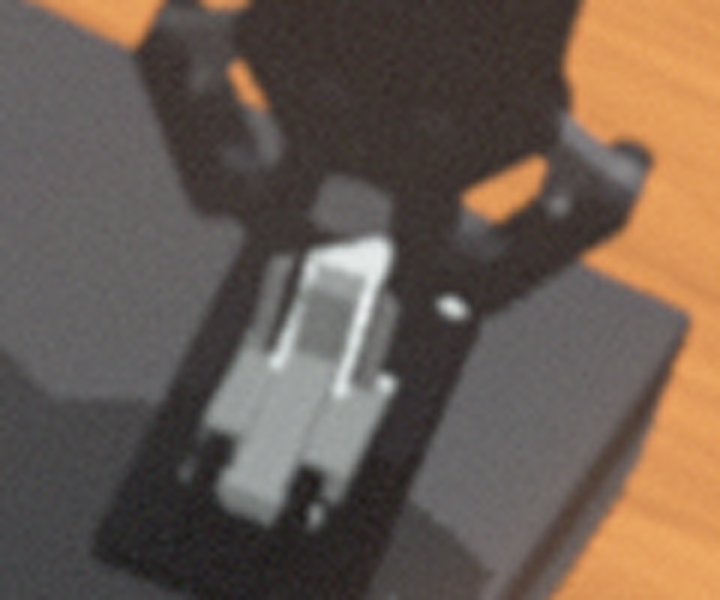

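Call:
{"api": "play_rows", "payload": {"series": [[1, [0, 0, 0], [0, 0, 0]], [1, [0, 0, 0], [0, 0, 0]], [1, [0, 0, 0], [0, 0, 0]], [1, [0, 0, 0], [0, 0, 0]]]}}

```text
clock: 6.35
eef_pos: [0.4521, 0.3452, 0.1098]
tcp_rot: [0.0, 0.997, 0.078, -0.0]
ft_force: [-0.1, -2.1, 2.5]
finger_gap: 0.159
```

Call:
{"api": "play_rows", "payload": {"series": [[1, [0.0031, 0, -0.007], [0, 0, 0]], [1, [0.004, 0, -0.0065], [0, 0, 0]], [1, [0.0048, 0, -0.006], [0, 0, 0]], [1, [0.0055, 0, -0.0053], [0, 0, 0]], [1, [0, 0, 0], [0, 0, 0]]]}}

```text
clock: 6.98
eef_pos: [0.4694, 0.348, 0.1353]
tcp_rot: [0.0, 0.997, 0.078, -0.0]
ft_force: [-4.0, -3.7, -0.7]
finger_gap: 0.155
```

```bash
python3 plan.py 0.4528 0.3458 0.110 9
python3 - <<'E'
from h import *
b=r.snapshot('scene')
z=lambda im,x,y:cv2.resize(im[y:y+100,x:x+120],(720,600),interpolation=cv2.INTER_CUBIC)
cv2.imwrite('pics/g4.png',z(b,450,220))
E
```

```text
t 6.97 pos [0.4694 0.348  0.1353] toolx yaw 8.97 gap 0.155 F [-4.  -3.7 -0.7]
rotvec [ 0.001   0.0004 -0.0006] | world d mm [-16.6  -2.2 -25.3]
shift mm in current tool axes [-16.7  -0.4  25.4]  in target axes [-16.7  -0.4  25.3]
J7 [-0.37  0.47 -0.45  1.84  0.26  0.89 -2.36]
```

View pics/g4.png

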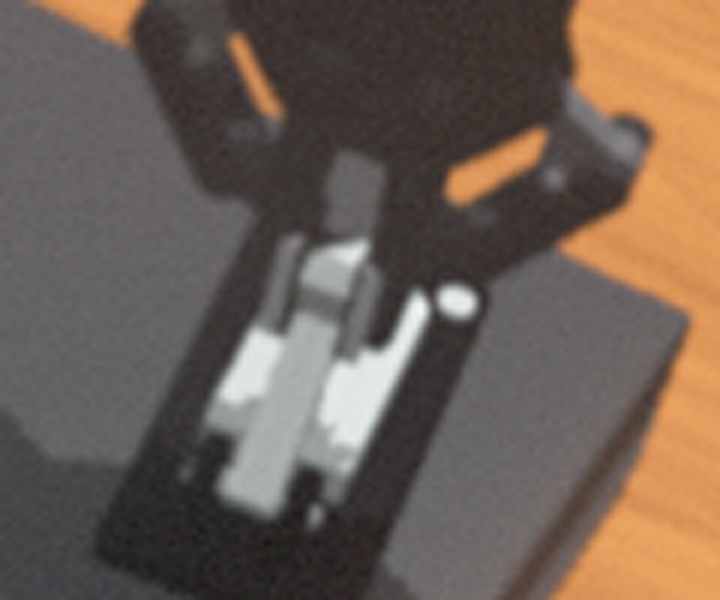

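The bar is rising with the pads either side of the tab (tab at about (325,275)). Continue the arc.

Call:
{"api": "play_rows", "payload": {"series": [[1, [0.0062, 0, -0.0045], [0, 0, 0]], [1, [0.0067, 0, -0.0037], [0, 0, 0]], [1, [0.0071, 0, -0.0028], [0, 0, 0]], [1, [0.0074, 0, -0.0018], [0, 0, 0]], [1, [0, 0, 0], [0, 0, 0]]]}}

```text
clock: 7.65
eef_pos: [0.4973, 0.3526, 0.1486]
tcp_rot: [-0.0, 0.997, 0.078, 0.001]
ft_force: [-1.6, -3.3, 1.9]
finger_gap: 0.156
```

Call:
{"api": "play_rows", "payload": {"series": [[1, [0.0076, 0, -0.0008], [0, 0, 0]], [1, [0.0077, 0, 0.0002], [0, 0, 0]], [1, [0.002, 0, 0], [0, 0, 0]], [1, [0, 0, 0], [0, 0, 0]]]}}

```text
clock: 8.15
eef_pos: [0.5143, 0.3554, 0.1492]
tcp_rot: [-0.0, 0.997, 0.078, 0.001]
ft_force: [-1.8, -4.0, 3.2]
finger_gap: 0.158
```

```bash
python3 plan.py 0.4528 0.3458 0.110 9
python3 - <<'E'
from h import *
a=r.snapshot('top');b=r.snapshot('scene')
z=lambda im,x,y:cv2.resize(im[y:y+120,x:x+100],(400,480),interpolation=cv2.INTER_CUBIC)
cv2.imwrite('pics/g5.png',np.hstack([z(a,110,200),z(b,450,200)]))
E
```

```text
t 8.15 pos [0.5143 0.3554 0.1492] toolx yaw 8.97 gap 0.158 F [-1.8 -4.   3.2]
rotvec [-0.0003 -0.0024 -0.0006] | world d mm [-61.5  -9.6 -39.2]
shift mm in current tool axes [-62.4  -0.1  39. ]  in target axes [-62.3  -0.1  39.2]
J7 [-0.35  0.51 -0.44  1.73  0.26  0.95 -2.31]
```

View pics/g5.png

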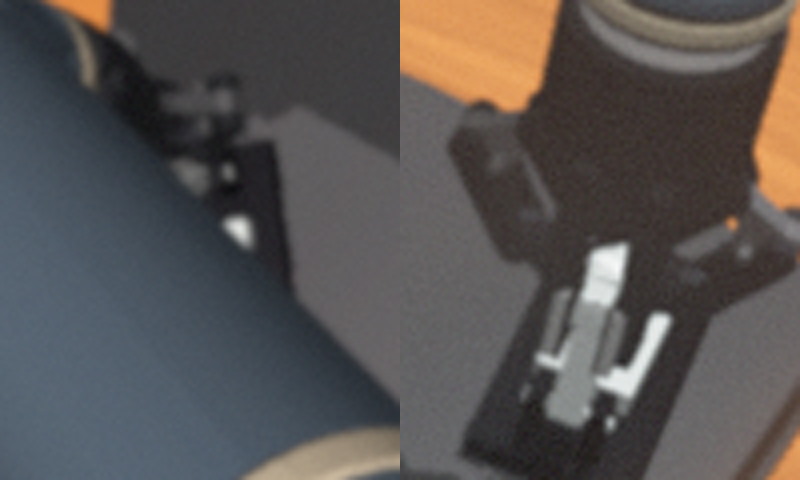

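Call:
{"api": "play_rows", "payload": {"series": [[1, [0.004, 0, 0.0005], [0, 0, 0]], [1, [0.003, 0, 0.0005], [0, 0, 0]], [1, [0, 0, 0], [0, 0, 0]]]}}

```text
clock: 8.62
eef_pos: [0.5205, 0.3565, 0.1481]
tcp_rot: [0.0, 0.997, 0.078, 0.0]
ft_force: [-3.7, -4.2, 7.0]
finger_gap: 0.16
```

Call:
{"api": "play_rows", "payload": {"series": [[1, [0.004, 0, 0.0005], [0, 0, 0]], [1, [0.003, 0, 0.0005], [0, 0, 0]], [1, [0, 0, 0], [0, 0, 0]]]}}

```text
clock: 9.0
eef_pos: [0.5212, 0.3567, 0.1477]
tcp_rot: [0.003, 0.997, 0.079, -0.005]
ft_force: [-19.9, -10.4, 21.7]
finger_gap: 0.158
```

Call:
{"api": "play_rows", "payload": {"series": [[1, [-0.006, 0, 0], [0, 0, 0]], [0.6, [0, 0, 0], [0, 0, 0]], [0.5, [0, 0, 0], [0, 0, 0]], [0.5, [0, 0, 0], [0, 0, 0]], [0.5, [0, 0, -0.03], [0, 0, 0]], [0.4, [0, 0, -0.04], [0, 0, 0]], [0.3, [-0.02, 0, -0.03], [0, 0, 0]], [0.3, [-0.06, 0, 0], [0, 0, 0]], [0.3, [-0.03, 0, 0], [0, 0, 0]], [0.3, [0, -0.06, 0], [0, 0, 0]], [0.3, [0, -0.06, 0], [0, 0, 0]], [0.3, [0, 0, 0], [0, 0, 0]], [0.3, [0, 0, 0], [0, 0, 0]]]}}

```text
clock: 10.62
eef_pos: [0.3941, 0.4577, 0.2454]
tcp_rot: [0.0, 0.997, 0.078, -0.0]
ft_force: [-0.0, -1.0, -0.5]
finger_gap: 0.7
```

```bash
python3 plan.py 0.434 0.3425 0.20 8.5
python3 - <<'E'
from h import *
a=r.snapshot('top');b=r.snapshot('scene')
z=lambda im,x,y:cv2.resize(im[y:y+120,x:x+100],(400,480),interpolation=cv2.INTER_CUBIC)
cv2.imwrite('pics/g6.png',np.hstack([z(a,110,200),z(b,450,200)]))
cv2.imwrite('pics/b1.png',b);cv2.imwrite('pics/a1.png',a)
E
```

```text
t 10.62 pos [0.3941 0.4577 0.2454] toolx yaw 9.0 gap 0.7 F [-0.  -1.  -0.5]
rotvec [0.0007 0.0003 0.0088] | world d mm [  39.9 -115.2  -45.4]
shift mm in current tool axes [ 21.4 120.   45.5]  in target axes [ 22.4 119.9  45.4]
J7 [-0.53  0.4  -0.53  1.68  0.22  1.12 -2.54]
```

View pics/g6.png

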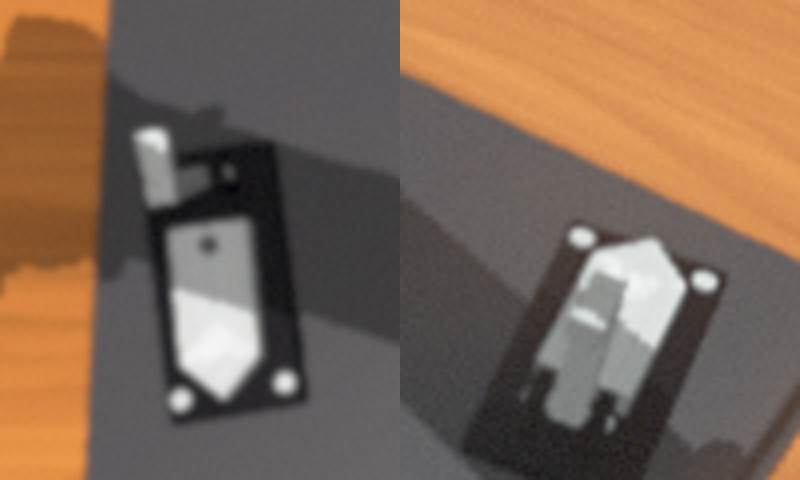

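```bash
python3 - <<'E'
from h import *
from scipy.optimize import least_squares
from fit import place
m=np.array([[-45,0,12],[45,20,12],[45,-20,12],[-25,20,12],[-25,-20,12]])/1e3
top=np.array([[223,401],[166,226],[249,218],[180,360],[263,350]])/4+[110,200]-.4
f=lambda p:(proj('top',place(m,.082,p))-top).ravel()
s=least_squares(f,[.44,.34,.1],x_scale=[.01,.01,.1]);print('gauge',np.round(s.x,4),np.round(s.fun,1))
import fit
L=r.outline_of('angle_gauge','top');P,z=fit.M['angle_gauge']
c=max(cv2.findContours(cv2.resize(L[0]['mask'].astype(np.uint8),None,fx=4,fy=4,interpolation=0),cv2.RETR_EXTERNAL,cv2.CHAIN_APPROX_NONE)[0],key=cv2.contourArea).reshape(-1,2)[::3]/4-.4
s=least_squares(fit.res,[.438,.343,.14],args=(P,z,[('top',c)]),loss='soft_l1',diff_step=1e-3,x_scale=[.01,.01,.1]);print(s.x,np.sqrt(np.mean(s.fun**2)))
E
python3 plan.py 0.434 0.343 0.18 8
```

```text
gauge [0.4403 0.3428 0.1301] [ 0.2 -1.1  0.9  0.3 -0.5 -0.3  0.3  0.7 -0.9  0.5]
[0.43972335 0.34457135 0.11066769] 0.6234551199061696
t 10.78 pos [0.3949 0.4565 0.2458] toolx yaw 8.85 gap 0.7 F [ 1.3 -0.4  0. ]
rotvec [ 0.0009 -0.0004  0.0148] | world d mm [  39.1 -113.5  -65.8]
shift mm in current tool axes [ 21.1 118.1  65.9]  in target axes [ 22.9 117.8  65.8]
J7 [-0.53  0.4  -0.53  1.68  0.22  1.12 -2.54]
```

Call:
{"api": "play_rows", "payload": {"series": [[0.2, [0, 0, 0], [0, 0, 0.023]], [0.2, [0.006, 0.03, 0], [0, 0, 0]], [0.2, [0.0065, 0.03, 0], [0, 0, 0]], [0.2, [0.0065, 0.0295, 0.03], [0, 0, 0]], [0.2, [0.0065, 0.028, 0.036], [0, 0, 0]], [0.2, [0, 0, 0], [0, 0, 0]], [0.2, [0, 0, 0], [0, 0, 0]]]}}

```text
clock: 11.65
eef_pos: [0.4351, 0.3458, 0.181]
tcp_rot: [-0.001, 0.998, 0.067, 0.001]
ft_force: [-0.4, -0.4, 1.0]
finger_gap: 0.798
```

```bash
python3 plan.py 0.4355 0.3433 0.094 7.5
```

```text
t 11.65 pos [0.4351 0.3458 0.181 ] toolx yaw 7.65 gap 0.798 F [-0.4 -0.4  1. ]
rotvec [-0.0016 -0.0013  0.0026] | world d mm [  0.4  -2.5 -87. ]
shift mm in current tool axes [-0.   2.7 87. ]  in target axes [ 0.1  2.6 87. ]
J7 [-0.36  0.38 -0.49  1.86  0.22  0.95 -2.38]
```

Call:
{"api": "play_rows", "payload": {"series": [[0.2, [0, 0.002, 0.03], [0, 0, 0]], [0.2, [0, 0, 0.03], [0, 0, 0]], [0.2, [0, 0, 0.015], [0, 0, 0]], [0.2, [0, 0, 0.008], [0, 0, 0]], [0.2, [0, 0, 0.004], [0, 0, 0]], [0.2, [0, 0, 0], [0, 0, 0]], [0.2, [0, 0, 0], [0, 0, 0]]]}}

```text
clock: 12.52
eef_pos: [0.4355, 0.3432, 0.0937]
tcp_rot: [-0.0, 0.998, 0.067, 0.001]
ft_force: [-0.1, -0.5, -0.0]
finger_gap: 0.797
```

```bash
python3 plan.py 0.4355 0.3433 0.0935 7.5;python3 - <<'E'
from h import *
b=r.snapshot('scene')
z=lambda im,x,y:cv2.resize(im[y:y+100,x:x+120],(720,600),interpolation=cv2.INTER_CUBIC)
cv2.imwrite('pics/g7.png',z(b,450,220))
E
```

```text
t 12.53 pos [0.4355 0.3432 0.0937] toolx yaw 7.66 gap 0.797 F [-0.1 -0.5 -0. ]
rotvec [-0.0006 -0.0012  0.0028] | world d mm [-0.   0.1 -0.2]
shift mm in current tool axes [-0.  -0.1  0.2]  in target axes [-0.  -0.1  0.2]
J7 [-0.4   0.49 -0.45  1.94  0.3   0.78 -2.45]
```

View pics/g7.png

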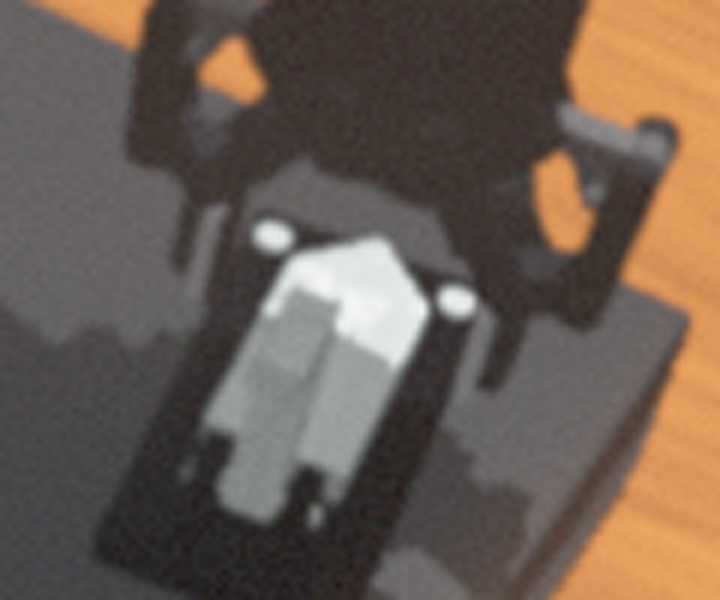

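Call:
{"api": "play_rows", "payload": {"series": [[0.4, [0, 0, 0], [0, 0, 0]], [0.6, [0, 0, 0], [0, 0, 0]], [1, [0, 0, 0], [0, 0, 0]], [1, [0, 0, 0], [0, 0, 0]], [1, [0, 0, 0], [0, 0, 0]]], "grip_force": 50}}

```text
clock: 13.2
eef_pos: [0.4353, 0.3432, 0.0936]
tcp_rot: [-0.0, 0.998, 0.067, 0.0]
ft_force: [0.2, -0.5, 4.7]
finger_gap: 0.45
```

Call:
{"api": "play_rows", "payload": {"series": [[1, [0, 0, -0.01], [0, 0, 0]], [1, [0, 0, -0.03], [0, 0, 0]], [1, [0, 0, -0.04], [0, 0, 0]], [1, [0, 0, -0.05], [0, 0, 0]], [1, [0, 0, 0], [0, 0, 0]]]}}

```text
clock: 13.82
eef_pos: [0.4366, 0.3446, 0.227]
tcp_rot: [-0.002, 0.998, 0.067, 0.003]
ft_force: [0.0, -0.1, -2.5]
finger_gap: 0.449
```

```bash
python3 plan.py 0.56 0 0.22 0;python3 - <<'E'
from h import *
b=r.snapshot('scene')
cv2.imwrite('pics/g8.png',b)
E
```

```text
t 13.82 pos [0.4366 0.3446 0.227 ] toolx yaw 7.66 gap 0.449 F [ 0.  -0.1 -2.5]
rotvec [-0.0046 -0.0068  0.1337] | world d mm [ 123.4 -344.6   -7. ]
shift mm in current tool axes [ 76.3 358.    6.1]  in target axes [123.4 344.6   7. ]
J7 [-0.34  0.33 -0.51  1.82  0.18  1.04 -2.35]
```

View pics/g8.png

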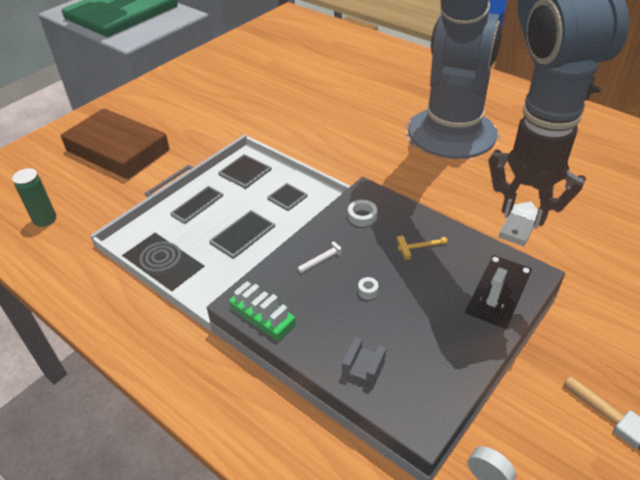

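Call:
{"api": "play_rows", "payload": {"series": [[1, [0, 0, 0], [0, 0, 0.134]], [1, [0.0112, 0.03, 0], [0, 0, 0]], [1, [0.0112, 0.042, 0], [0, 0, 0]], [1, [0.0112, 0.042, 0], [0, 0, 0]], [1, [0.0112, 0.042, 0], [0, 0, 0]], [1, [0.0112, 0.042, 0], [0, 0, 0]], [1, [0.0112, 0.042, 0], [0, 0, 0]], [1, [0.0112, 0.042, 0], [0, 0, 0]], [1, [0.0112, 0.042, 0], [0, 0, 0]], [1, [0.0112, 0.042, 0], [0, 0, 0]], [1, [0.0112, 0.042, 0], [0, 0, 0]], [1, [0.0112, 0.042, 0], [0, 0, 0]], [1, [0.0112, 0.042, 0], [0, 0, 0]], [1, [0, 0, 0.05], [0, 0, 0]], [1, [0, 0, 0.05], [0, 0, 0]], [1, [0, 0, 0.03], [0, 0, 0]], [1, [0, 0, 0], [0, 0, 0]], [1, [0, 0, 0], [0, 0, 0]]]}}

```text
clock: 16.12
eef_pos: [0.5698, -0.1491, 0.0934]
tcp_rot: [0.0, 1.0, -0.0, 0.0]
ft_force: [-1.1, 0.1, -2.2]
finger_gap: 0.446
```

```bash
python3 plan.py 0.571 -0.1475 0.0225 0;python3 - <<'E'
from h import *
a=r.snapshot('top');b=r.snapshot('scene')
z=lambda im,x,y:cv2.resize(im[y:y+120,x:x+100],(400,480),interpolation=cv2.INTER_CUBIC)
cv2.imwrite('pics/g9.png',np.hstack([z(a,350,160),z(b,190,150)]))
E
```

```text
t 16.12 pos [ 0.5698 -0.1491  0.0934] toolx yaw -0.0 gap 0.446 F [-1.1  0.1 -2.2]
rotvec [ 0.     -0.0004 -0.0001] | world d mm [  1.2   1.6 -70.9]
shift mm in current tool axes [ 1.2 -1.6 70.9]  in target axes [ 1.2 -1.6 70.9]
J7 [ 0.35  0.5  -0.22  1.87  0.15  0.79 -1.52]
```

View pics/g9.png

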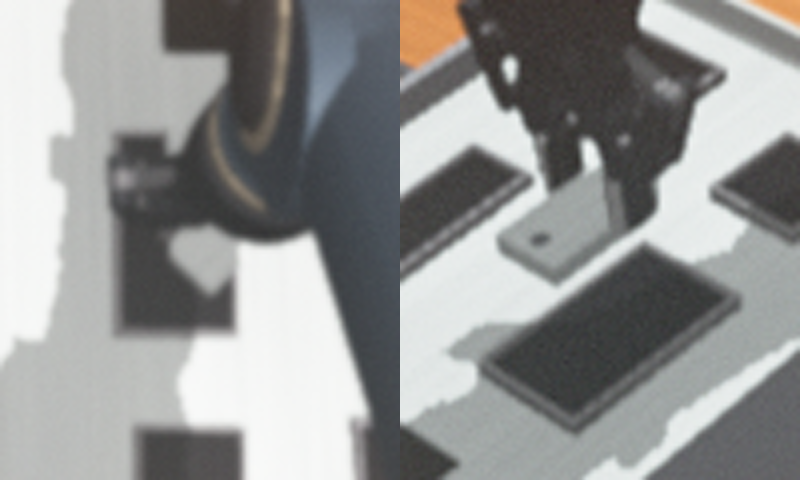

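Call:
{"api": "play_rows", "payload": {"series": [[1, [0.001, -0.0015, 0.03], [0, 0, 0]], [1, [0, 0, 0.02], [0, 0, 0]], [1, [0, 0, 0.01], [0, 0, 0]], [1, [0, 0, 0.007], [0, 0, 0]], [1, [0, 0, 0], [0, 0, 0]], [1, [0, 0, 0], [0, 0, 0]]]}}

```text
clock: 16.98
eef_pos: [0.571, -0.1478, 0.0268]
tcp_rot: [0.0, 1.0, -0.0, 0.001]
ft_force: [0.4, 0.2, -2.0]
finger_gap: 0.448
```

```bash
python3 plan.py 0.571 -0.1475 0.023 0;python3 - <<'E'
from h import *
a=r.snapshot('top');b=r.snapshot('scene')
z=lambda im,x,y:cv2.resize(im[y:y+120,x:x+100],(400,480),interpolation=cv2.INTER_CUBIC)
cv2.imwrite('pics/g10.png',np.hstack([z(a,350,160),z(b,190,150)]))
E
```

```text
t 16.98 pos [ 0.571  -0.1478  0.0268] toolx yaw -0.02 gap 0.448 F [ 0.4  0.2 -2. ]
rotvec [ 0.0004 -0.0015 -0.0003] | world d mm [-0.   0.3 -3.8]
shift mm in current tool axes [-0.  -0.3  3.8]  in target axes [-0.  -0.3  3.8]
J7 [ 0.33  0.6  -0.2   1.9   0.18  0.66 -1.55]
```

View pics/g10.png

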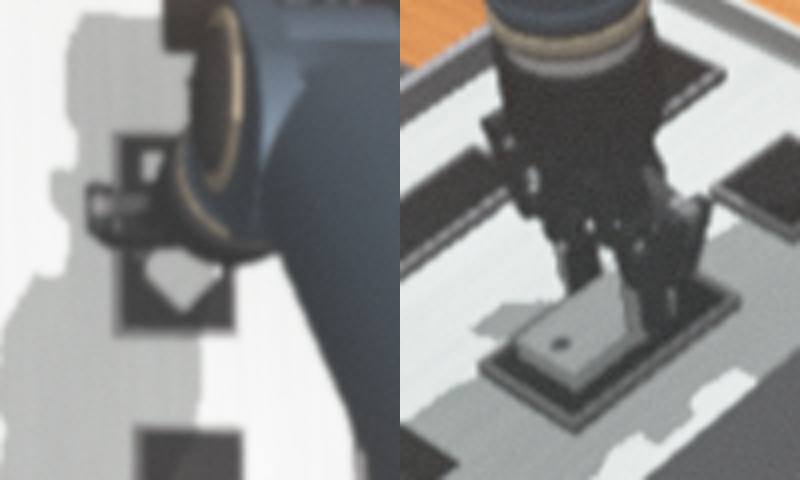

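Call:
{"api": "play_rows", "payload": {"series": [[1, [0, 0, 0.0025], [0, 0, 0]], [1, [0, 0, 0.002], [0, 0, 0]], [1, [0, 0, 0], [0, 0, 0]], [1, [0, 0, 0], [0, 0, 0]]]}}

```text
clock: 17.58
eef_pos: [0.5705, -0.1477, 0.0216]
tcp_rot: [0.0, 1.0, -0.0, 0.0]
ft_force: [-1.0, -0.2, 0.5]
finger_gap: 0.448
```

Call:
{"api": "play_rows", "payload": {"series": [[0.5, [0, 0, 0], [0, 0, 0]], [0.45, [0, 0, 0], [0, 0, 0]], [0.42, [0, 0, 0], [0, 0, 0]], [0.42, [0, 0, -0.01], [0, 0, 0]], [0.42, [0, 0, -0.04], [0, 0, 0]], [0.3, [0, 0, -0.06], [0, 0, 0]], [0.2, [0, 0, -0.05], [0, 0, 0]], [0.2, [0, -0.05, 0], [0, 0, 0]], [0.2, [-0.02, -0.05, 0], [0, 0, 0]], [0.2, [-0.03, -0.05, 0], [0, 0, 0]], [0.2, [-0.04, -0.03, 0], [0, 0, 0]], [0.2, [-0.03, -0.02, 0], [0, 0, 0]], [0.2, [0, 0, 0], [0, 0, 0]], [0.2, [0, 0, 0], [0, 0, 0]]]}}

```text
clock: 19.32
eef_pos: [0.4513, 0.052, 0.1823]
tcp_rot: [0.0, 1.0, -0.0, 0.001]
ft_force: [0.3, 0.1, -0.0]
finger_gap: 0.798
```

```bash
python3 plan.py 0.442 0.0521 0.0865 0;python3 - <<'E'
from h import *
a=r.snapshot('top');b=r.snapshot('scene')
z=lambda im,x,y:cv2.resize(im[y:y+120,x:x+100],(400,480),interpolation=cv2.INTER_CUBIC)
cv2.imwrite('pics/g11.png',np.hstack([z(a,350,160),z(b,190,150)]))
E
```

```text
t 19.32 pos [0.4513 0.052  0.1823] toolx yaw -0.04 gap 0.798 F [ 0.3  0.1 -0. ]
rotvec [ 0.0002 -0.002  -0.0007] | world d mm [ -9.3   0.1 -95.8]
shift mm in current tool axes [-9.5 -0.1 95.7]  in target axes [-9.3 -0.1 95.8]
J7 [ 0.1   0.2  -0.35  2.09  0.09  0.87 -1.87]
```

View pics/g11.png

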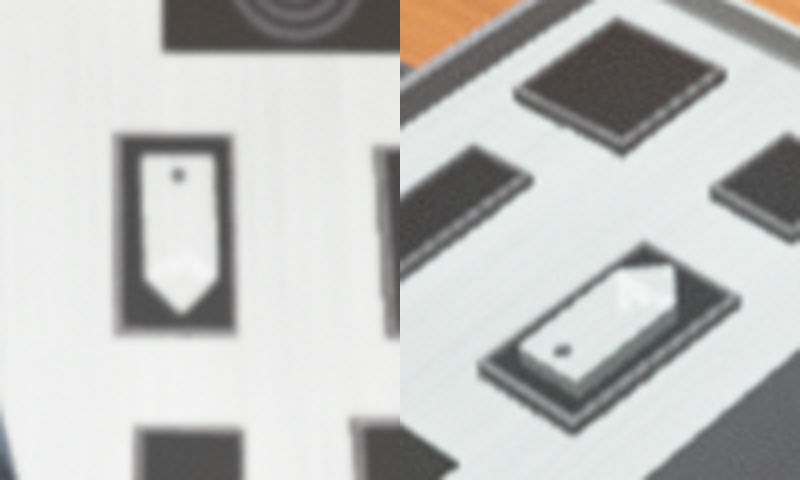

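Call:
{"api": "play_rows", "payload": {"series": [[0.05, [-0.0095, 0, 0.02], [0, 0, 0]], [0.05, [0, 0, 0.03], [0, 0, 0]], [0.05, [0, 0, 0.02], [0, 0, 0]], [0.05, [0, 0, 0.015], [0, 0, 0]], [0.05, [0, 0, 0.011], [0, 0, 0]], [0.05, [0, 0, 0], [0, 0, 0]], [0.05, [0, 0, 0], [0, 0, 0]]]}}

```text
clock: 20.3
eef_pos: [0.4415, 0.0524, 0.086]
tcp_rot: [-0.0, 1.0, -0.0, 0.001]
ft_force: [0.7, -0.2, -0.0]
finger_gap: 0.952
```

```bash
python3 plan.py 0.442 0.0521 0.085 0;python3 - <<'E'
from h import *
a=r.snapshot('top');b=r.snapshot('scene')
z=lambda im,x,y:cv2.resize(im[y:y+120,x:x+100],(400,480),interpolation=cv2.INTER_CUBIC)
cv2.imwrite('pics/g12.png',np.hstack([z(a,260,220),z(b,310,140)]))
E
```

```text
t 20.3 pos [0.4415 0.0524 0.086 ] toolx yaw -0.01 gap 0.952 F [ 0.7 -0.2 -0. ]
rotvec [-0.0001 -0.0011 -0.0002] | world d mm [ 0.5 -0.3 -1. ]
shift mm in current tool axes [0.5 0.3 1. ]  in target axes [0.5 0.3 1. ]
J7 [ 0.06  0.34 -0.32  2.19  0.18  0.64 -1.96]
```

View pics/g12.png

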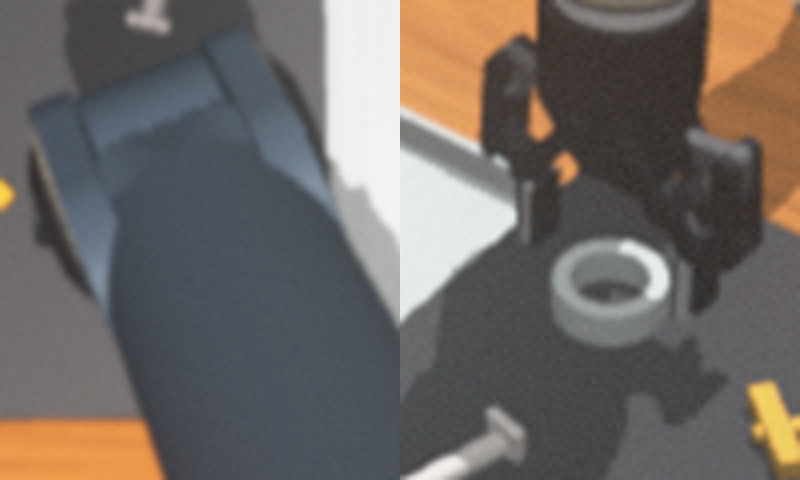

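Call:
{"api": "play_rows", "payload": {"series": [[0.05, [0.0005, 0, 0.004], [0, 0, 0]], [0.15, [0, 0, 0], [0, 0, 0]], [0.25, [0, 0, 0], [0, 0, 0]], [0.35, [0, 0, 0], [0, 0, 0]], [0.8, [0, 0, 0], [0, 0, 0]], [0.8, [0, 0, 0], [0, 0, 0]], [0.8, [0, 0, 0], [0, 0, 0]]], "grip_force": 50}}

```text
clock: 21.28
eef_pos: [0.4415, 0.0523, 0.0822]
tcp_rot: [0.0, 1.0, -0.001, 0.0]
ft_force: [-2.5, -0.2, 8.0]
finger_gap: 0.635
```

Call:
{"api": "play_rows", "payload": {"series": [[0.8, [0, 0, -0.005], [0, 0, 0]], [0.8, [0, 0, -0.02], [0, 0, 0]], [0.8, [0, 0, -0.04], [0, 0, 0]], [0.8, [0, 0, -0.04], [0, 0, 0]], [0.8, [0, 0, 0], [0, 0, 0]]]}}

```text
clock: 21.9
eef_pos: [0.443, 0.0527, 0.1886]
tcp_rot: [-0.0, 1.0, -0.0, 0.003]
ft_force: [0.6, 0.2, -5.1]
finger_gap: 0.63
```

```bash
python3 plan.py 0.426 -0.2877 0.1 0;python3 - <<'E'
from h import *
a=r.snapshot('top');b=r.snapshot('scene')
z=lambda im,x,y:cv2.resize(im[y:y+120,x:x+100],(400,480),interpolation=cv2.INTER_CUBIC)
cv2.imwrite('pics/g13.png',np.hstack([z(a,260,220),z(b,310,110)]))
E
```

```text
t 21.9 pos [0.443  0.0527 0.1886] toolx yaw -0.02 gap 0.63 F [ 0.6  0.2 -5.1]
rotvec [-0.0004 -0.0059 -0.0003] | world d mm [ -17.  -340.4  -88.6]
shift mm in current tool axes [-17.4 340.4  88.4]  in target axes [-17.  340.4  88.6]
J7 [ 0.11  0.17 -0.36  2.1   0.08  0.88 -1.87]
```

View pics/g13.png

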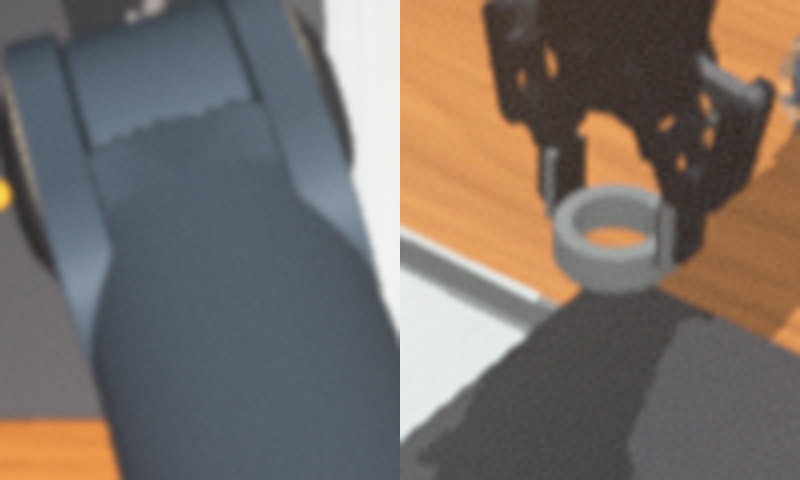

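Call:
{"api": "play_rows", "payload": {"series": [[0.8, [0.01, 0.03, 0], [0, 0, 0]], [0.8, [0.005, 0.045, 0], [0, 0, 0]], [0.8, [0, 0.045, 0], [0, 0, 0]], [0.8, [0, 0.045, 0], [0, 0, 0]], [0.8, [0, 0.045, 0], [0, 0, 0]], [0.8, [-0.012, 0.045, 0], [0, 0, 0]], [0.8, [-0.01, 0.045, 0], [0, 0, 0]], [0.8, [-0.01, 0.04, 0], [0, 0, 0]], [0.8, [0, 0, 0.03], [0, 0, 0]], [0.8, [0, 0, 0.04], [0, 0, 0]], [0.8, [0, 0, 0.04], [0, 0, 0]], [0.8, [0, 0, 0.02], [0, 0, 0]], [0.8, [0, 0, 0], [0, 0, 0]], [0.8, [0, 0, 0], [0, 0, 0]]]}}

```text
clock: 23.75
eef_pos: [0.4243, -0.2875, 0.0562]
tcp_rot: [-0.0, 1.0, -0.0, -0.0]
ft_force: [-0.7, -0.4, -4.2]
finger_gap: 0.634
```

```bash
python3 plan.py 0.426 -0.2877 0.0225 0;python3 - <<'E'
from h import *
a=r.snapshot('top');b=r.snapshot('scene')
z=lambda im,x,y:cv2.resize(im[y:y+120,x:x+100],(400,480),interpolation=cv2.INTER_CUBIC)
cv2.imwrite('pics/g14.png',np.hstack([z(a,410,220),z(b,190,100)]))
E
```

```text
t 23.75 pos [ 0.4243 -0.2875  0.0562] toolx yaw -0.01 gap 0.634 F [-0.7 -0.4 -4.2]
rotvec [-0.0004  0.0006 -0.0001] | world d mm [  1.7  -0.2 -33.7]
shift mm in current tool axes [ 1.7  0.2 33.7]  in target axes [ 1.7  0.2 33.7]
J7 [ 0.6   0.46 -0.11  2.07  0.08  0.62 -1.14]
```

View pics/g14.png

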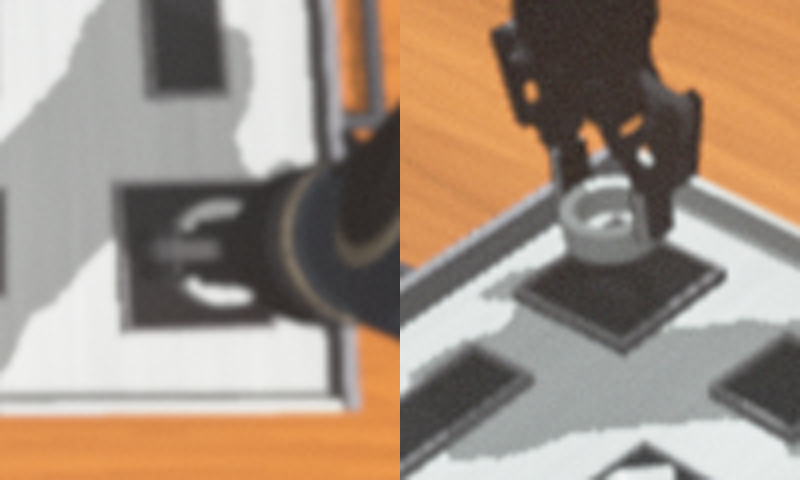

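Ring is above the tray, the right side clear of the drawer wall. Lower gently.

Call:
{"api": "play_rows", "payload": {"series": [[0.8, [0.0015, 0, 0.015], [0, 0, 0]], [0.8, [0, 0, 0.01], [0, 0, 0]], [0.8, [0, 0, 0.005], [0, 0, 0]], [0.8, [0, 0, 0.002], [0, 0, 0]], [0.8, [0, 0, 0], [0, 0, 0]], [0.8, [0, 0, 0], [0, 0, 0]]]}}

```text
clock: 24.6
eef_pos: [0.4262, -0.2878, 0.0248]
tcp_rot: [0.0, 1.0, -0.0, 0.0]
ft_force: [0.9, -0.2, -3.8]
finger_gap: 0.635
```

Call:
{"api": "play_rows", "payload": {"series": [[0.8, [0, 0, 0.001], [0, 0, 0]], [0.8, [0, 0, 0], [0, 0, 0]], [0.8, [0, 0, 0], [0, 0, 0]]]}}

```text
clock: 24.98
eef_pos: [0.426, -0.2877, 0.0236]
tcp_rot: [0.0, 1.0, -0.0, 0.0]
ft_force: [-0.3, -0.3, -4.9]
finger_gap: 0.633
```

Call:
{"api": "play_rows", "payload": {"series": [[0.8, [0, 0, 0.001], [0, 0, 0]], [0.8, [0, 0, 0.0005], [0, 0, 0]], [0.8, [0, 0, 0], [0, 0, 0]], [0.8, [0, 0, 0], [0, 0, 0]]]}}

```text
clock: 25.48
eef_pos: [0.426, -0.2877, 0.0224]
tcp_rot: [0.0, 1.0, -0.0, 0.0]
ft_force: [-1.2, 0.4, 2.1]
finger_gap: 0.631
```

Call:
{"api": "play_rows", "payload": {"series": [[0.32, [0, 0, 0], [0, 0, 0]], [0.28, [0, 0, 0], [0, 0, 0]], [0.26, [0, 0, 0], [0, 0, 0]], [0.26, [0, 0, 0], [0, 0, 0]], [0.26, [0, 0, -0.01], [0, 0, 0]], [0.26, [0, 0, -0.03], [0, 0, 0]], [0.26, [0, 0, -0.05], [0, 0, 0]], [0.26, [0, 0, -0.06], [0, 0, 0]], [0.26, [0.016, -0.046, 0], [0, 0, 0]], [0.26, [0.016, -0.046, 0], [0, 0, 0]], [0.26, [0.016, -0.046, 0], [0, 0, 0]], [0.26, [0.016, -0.046, 0], [0, 0, 0]], [0.26, [0.016, -0.046, 0], [0, 0, 0]], [0.26, [0.016, -0.046, 0], [0, 0, 0]], [0.26, [0.016, -0.046, 0], [0, 0, 0]], [0.26, [0.016, -0.046, 0], [0, 0, 0]], [0.26, [0.016, -0.046, 0], [0, 0, 0]], [0.26, [0.016, -0.046, 0], [0, 0, 0]], [0.26, [0, 0, 0], [0, 0, 0]], [0.26, [0, 0, 0], [0, 0, 0]]]}}

```text
clock: 27.98
eef_pos: [0.5858, 0.1716, 0.1722]
tcp_rot: [0.001, 1.0, -0.0, -0.0]
ft_force: [-0.8, -0.1, 0.7]
finger_gap: 0.743
```

```bash
python3 plan.py 0.589 0.1724 0.084 0;python3 - <<'E'
from h import *
a=r.snapshot('top');b=r.snapshot('scene')
z=lambda im,x,y:cv2.resize(im[y:y+120,x:x+100],(400,480),interpolation=cv2.INTER_CUBIC)
cv2.imwrite('pics/g15.png',np.hstack([z(a,410,220),z(b,190,100)]))
cv2.imwrite('pics/g16.png',np.hstack([z(a,210,140),z(b,320,220)]))
E
```

```text
t 27.98 pos [0.5858 0.1716 0.1722] toolx yaw -0.02 gap 0.743 F [-0.8 -0.1  0.7]
rotvec [ 0.001   0.0001 -0.0004] | world d mm [  3.2   0.8 -88.2]
shift mm in current tool axes [ 3.2 -0.9 88.2]  in target axes [ 3.2 -0.8 88.2]
J7 [-0.13  0.45 -0.3   1.75  0.16  0.97 -2.06]
```

View pics/g15.png

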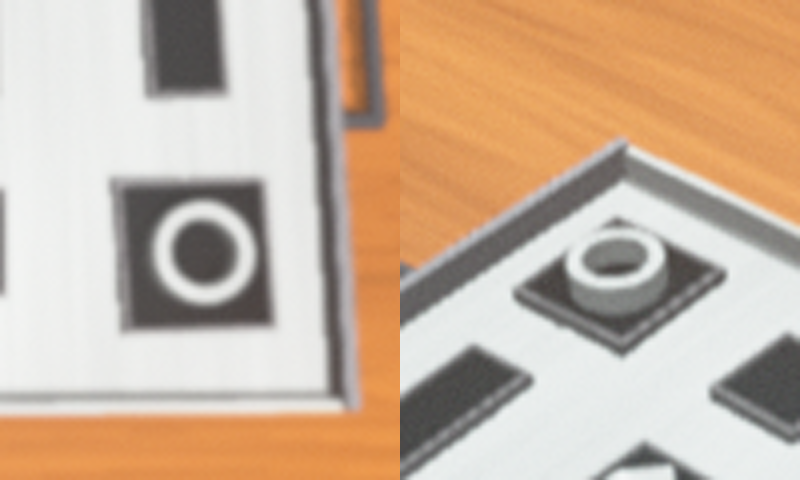

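View pics/g16.png

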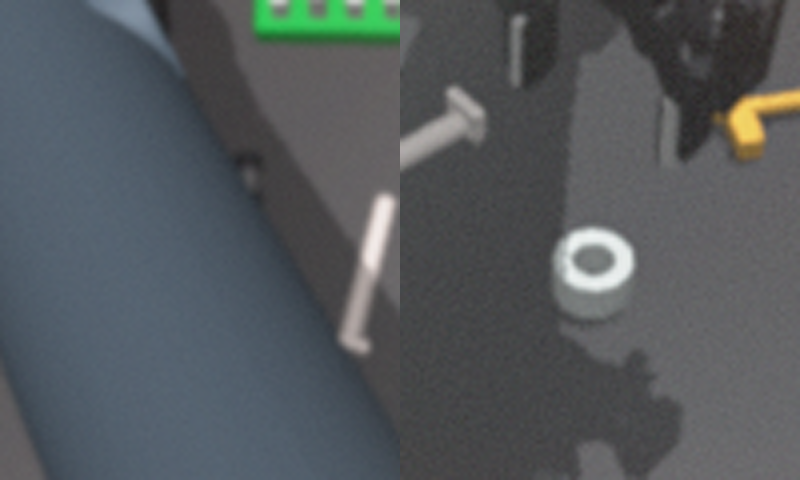

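Call:
{"api": "play_rows", "payload": {"series": [[0.3, [0.0025, -0.001, 0.03], [0, 0, 0]], [0.3, [0, 0, 0.025], [0, 0, 0]], [0.3, [0, 0, 0.02], [0, 0, 0]], [0.3, [0, 0, 0.012], [0, 0, 0]], [0.3, [0, 0, 0], [0, 0, 0]], [0.3, [0, 0, 0], [0, 0, 0]]]}}

```text
clock: 28.82
eef_pos: [0.5891, 0.1736, 0.0858]
tcp_rot: [-0.0, 1.0, -0.0, 0.001]
ft_force: [0.2, -0.8, 1.0]
finger_gap: 0.699
```

```bash
python3 plan.py 0.589 0.1724 0.085 0;python3 - <<'E'
from h import *
b=r.snapshot('scene')
cv2.imwrite('pics/g17.png',cv2.resize(b[240:340,320:420],(600,600),interpolation=cv2.INTER_CUBIC))
E
```

```text
t 28.82 pos [0.5891 0.1736 0.0858] toolx yaw -0.02 gap 0.699 F [ 0.2 -0.8  1. ]
rotvec [-0.0005 -0.0015 -0.0003] | world d mm [-0.1 -1.2 -0.8]
shift mm in current tool axes [-0.1  1.2  0.8]  in target axes [-0.1  1.2  0.8]
J7 [-0.15  0.55 -0.28  1.81  0.2   0.8  -2.1 ]
```

View pics/g17.png

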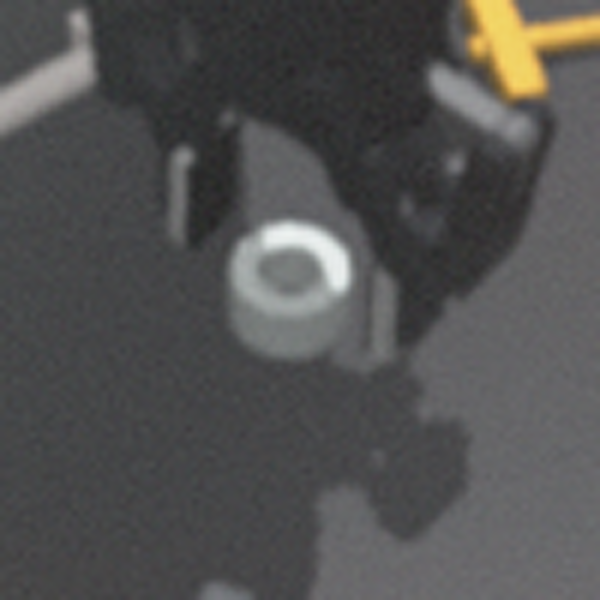

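Call:
{"api": "play_rows", "payload": {"series": [[0.4, [0, 0.001, 0.001], [0, 0, 0]], [0.5, [0, 0, 0], [0, 0, 0]], [0.55, [0, 0, 0], [0, 0, 0]], [1, [0, 0, 0], [0, 0, 0]], [1, [0, 0, 0], [0, 0, 0]], [1, [0, 0, 0], [0, 0, 0]]], "grip_force": 45}}

```text
clock: 29.62
eef_pos: [0.5887, 0.1723, 0.0845]
tcp_rot: [0.0, 1.0, -0.0, 0.0]
ft_force: [-1.9, -0.6, 4.9]
finger_gap: 0.366
```

Call:
{"api": "play_rows", "payload": {"series": [[1, [0, 0, -0.005], [0, 0, 0]], [1, [0, 0, -0.02], [0, 0, 0]], [1, [0, 0, -0.04], [0, 0, 0]], [1, [0, 0, -0.04], [0, 0, 0]], [1, [0, 0, 0], [0, 0, 0]]]}}

```text
clock: 30.25
eef_pos: [0.5908, 0.1735, 0.1938]
tcp_rot: [-0.001, 1.0, -0.0, 0.004]
ft_force: [0.3, 0.3, -2.1]
finger_gap: 0.366
```

```bash
python3 plan.py 0.4345 -0.1513 0.05 0;python3 - <<'E'
from h import *
b=r.snapshot('scene')
cv2.imwrite('pics/g18.png',cv2.resize(b[200:300,300:420],(720,600),interpolation=cv2.INTER_CUBIC))
E
```

```text
t 30.25 pos [0.5908 0.1735 0.1938] toolx yaw -0.01 gap 0.366 F [ 0.3  0.3 -2.1]
rotvec [-0.0028 -0.0083 -0.0001] | world d mm [-156.3 -324.8 -143.8]
shift mm in current tool axes [-157.4  325.3  141.5]  in target axes [-156.3  324.8  143.8]
J7 [-0.12  0.43 -0.31  1.72  0.15  1.   -2.06]
```

View pics/g18.png

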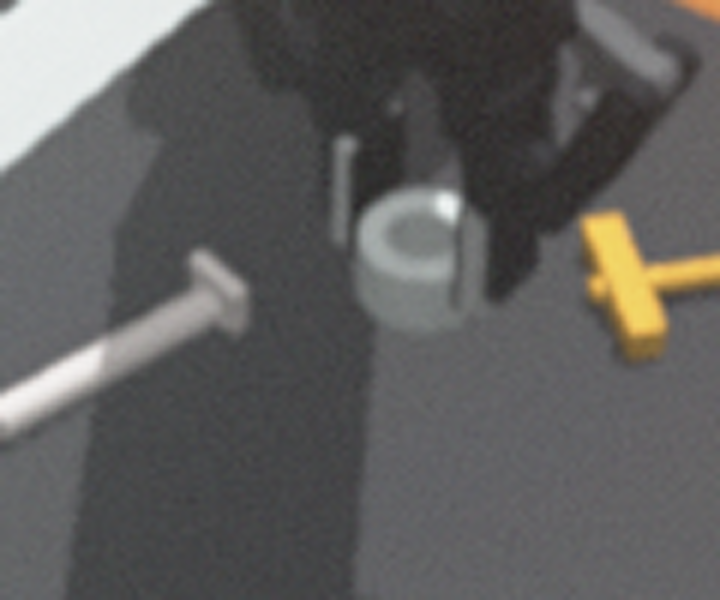

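Run:
```python
from h import *
from fit import cyl
b=r.snapshot('scene');o=r.observe();p=o['eef_pos'];print(p)
x0,y0=300,200
z=cv2.resize(b[y0:y0+100,x0:x0+120],(720,600),interpolation=cv2.INTER_CUBIC)
for dx,c in((0,(0,0,255)),(.01,(0,255,0))):
    P=cyl(.017,.02)+[p[0]+dx,p[1],p[2]-.0145]
    q=((proj('scene',P)-[x0,y0]+.5)*6).astype(np.int32)
    cv2.polylines(z,[q[:40]],True,c,1);cv2.polylines(z,[q[40:]],True,c,1)
cv2.imwrite('pics/g19.png',z)
a=r.snapshot('top');cv2.imwrite('pics/g19t.png',cv2.resize(a[150:260,200:310],(600,600)))
```

```text
[0.58822944 0.17222951 0.18942722]
```

View pics/g19.png

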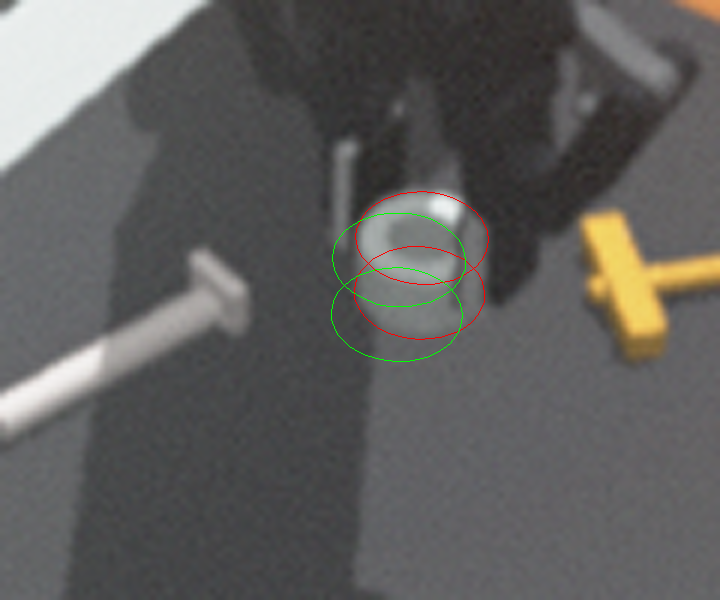

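View pics/g19t.png

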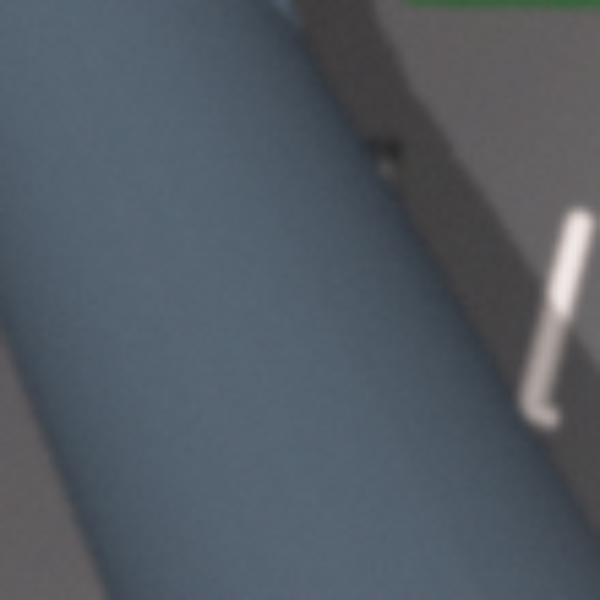

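Call:
{"api": "play_rows", "payload": {"series": [[1, [-0.017, 0.036, 0], [0, 0, 0]], [1, [-0.017, 0.036, 0], [0, 0, 0]], [1, [-0.017, 0.036, 0], [0, 0, 0]], [1, [-0.017, 0.036, 0], [0, 0, 0]], [1, [-0.017, 0.036, 0], [0, 0, 0]], [1, [-0.017, 0.036, 0], [0, 0, 0]], [1, [-0.017, 0.036, 0], [0, 0, 0]], [1, [-0.017, 0.036, 0], [0, 0, 0]], [1, [-0.017, 0.036, 0], [0, 0, 0]], [1, [0, 0, 0.04], [0, 0, 0]], [1, [0, 0, 0.04], [0, 0, 0]], [1, [0, 0, 0.04], [0, 0, 0]], [1, [0, 0, 0.015], [0, 0, 0]], [1, [0, 0, 0], [0, 0, 0]], [1, [0, 0, 0], [0, 0, 0]]]}}

```text
clock: 32.28
eef_pos: [0.4364, -0.1518, 0.055]
tcp_rot: [0.0, 1.0, -0.0, 0.001]
ft_force: [0.1, 0.4, -1.1]
finger_gap: 0.37
```

```bash
python3 plan.py 0.4345 -0.1513 0.0245 0;python3 - <<'E'
from h import *
a=r.snapshot('top');b=r.snapshot('scene')
z=lambda im,x,y:cv2.resize(im[y:y+120,x:x+100],(400,480),interpolation=cv2.INTER_CUBIC)
cv2.imwrite('pics/g20.png',np.hstack([z(a,350,220),z(b,240,120)]))
E
```

```text
t 32.27 pos [ 0.4364 -0.1518  0.055 ] toolx yaw -0.01 gap 0.37 F [ 0.1  0.4 -1.1]
rotvec [ 0.0006 -0.0022 -0.0001] | world d mm [ -1.9   0.5 -30.5]
shift mm in current tool axes [-2.  -0.6 30.5]  in target axes [-1.9 -0.5 30.5]
J7 [ 0.38  0.4  -0.16  2.18  0.12  0.56 -1.44]
```

View pics/g20.png

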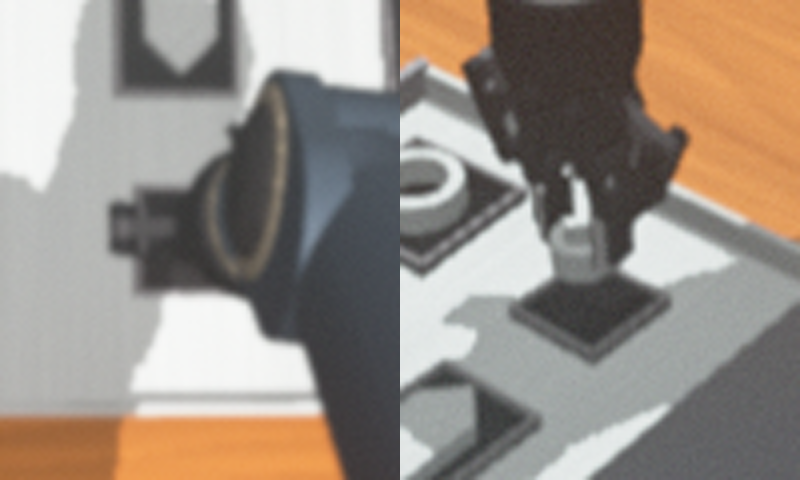

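Call:
{"api": "play_rows", "payload": {"series": [[1, [-0.0015, -0.0005, 0.012], [0, 0, 0]], [1, [0, 0, 0.01], [0, 0, 0]], [1, [0, 0, 0.004], [0, 0, 0]], [1, [0, 0, 0.002], [0, 0, 0]], [1, [0, 0, 0], [0, 0, 0]], [1, [0, 0, 0], [0, 0, 0]]]}}

```text
clock: 33.12
eef_pos: [0.4342, -0.1512, 0.0262]
tcp_rot: [0.0, 1.0, -0.0, 0.0]
ft_force: [-0.0, 0.5, -1.8]
finger_gap: 0.366
```

Call:
{"api": "play_rows", "payload": {"series": [[1, [0, 0, 0.001], [0, 0, 0]], [1, [0, 0, 0], [0, 0, 0]], [1, [0, 0, 0], [0, 0, 0]]]}}

```text
clock: 33.5
eef_pos: [0.434, -0.1512, 0.0251]
tcp_rot: [0.0, 1.0, -0.0, 0.0]
ft_force: [-0.4, -1.5, -1.4]
finger_gap: 0.368
```

Call:
{"api": "play_rows", "payload": {"series": [[1, [0, 0, 0.0005], [0, 0, 0]], [1, [0, 0, 0.0005], [0, 0, 0]], [1, [0, 0, 0], [0, 0, 0]], [1, [0, 0, 0], [0, 0, 0]]]}}

```text
clock: 34.0
eef_pos: [0.434, -0.1512, 0.0244]
tcp_rot: [0.0, 1.0, -0.0, 0.0]
ft_force: [-0.9, 1.3, 5.5]
finger_gap: 0.366
```

Call:
{"api": "play_rows", "payload": {"series": [[0.6, [0, 0, 0], [0, 0, 0]], [0.54, [0, 0, 0], [0, 0, 0]], [0.54, [0, 0, 0], [0, 0, 0]], [0.54, [0, 0, -0.01], [0, 0, 0]], [0.54, [0, 0, -0.03], [0, 0, 0]], [0.5, [0, 0, -0.05], [0, 0, 0]], [0.5, [0, 0, -0.06], [0, 0, 0]], [0.5, [0, 0, 0], [0, 0, 0]]]}}

```text
clock: 35.0
eef_pos: [0.4371, -0.1519, 0.1792]
tcp_rot: [0.002, 1.0, -0.0, 0.005]
ft_force: [1.0, -0.2, -0.2]
finger_gap: 0.501
```

```bash
python3 - <<'E'
from h import *
import fit
from scipy.optimize import least_squares
a=r.snapshot('top')
t=np.linspace(0,2*np.pi,16,endpoint=False)
sh=np.vstack([np.c_[0*t+x,.006*np.cos(t),.006+.006*np.sin(t)] for x in(-.0365,.0425)])
hd=fit.box(-.0425,-.0365,-.011,.011,0,.017)
L=r.outline_of('ejector_pin','top');print([l['score'] for l in L])
m=L[0]['mask'];ys,xs=np.nonzero(m)
obs=np.c_[xs,ys]
# soft mask IoU-ish fit at 6x
S=6;x0,y0=xs.min()-6,ys.min()-6;w,h=xs.max()-x0+7,ys.max()-y0+7
M=cv2.resize(m[y0:y0+h,x0:x0+w].astype(np.float32),None,fx=S,fy=S,interpolation=cv2.INTER_LINEAR)
M=cv2.GaussianBlur(M,(0,0),3)
g=cv2.cvtColor(a,cv2.COLOR_BGR2GRAY).astype(np.float32)[y0:y0+h,x0:x0+w]
G=np.clip((g-110)/110,0,1);G=cv2.resize(G,None,fx=S,fy=S,interpolation=cv2.INTER_LINEAR)
def cost(p,T):
    I=np.zeros(T.shape,np.float32)
    for P in(sh,hd):
        q=(proj('top',fit.place(P,.07,p))-[x0,y0]+.5)*S
        cv2.fillConvexPoly(I,cv2.convexHull(np.round(q).astype(np.int32)),1.)
    I=cv2.GaussianBlur(I,(0,0),4)
    return float(((I-T)**2).sum())
from scipy.optimize import minimize
for T,n in((M,'mask'),(G,'gray')):
    s=minimize(cost,[.586,.062,-.25],args=(T,),method='Nelder-Mead',options=dict(initial_simplex=[[.586,.062,-.25],[.592,.062,-.25],[.586,.067,-.25],[.586,.062,-.18]]))
    print(n,s.x.round(4),np.degrees(s.x[2]).round(1),s.fun)
b=r.snapshot('scene')
z=lambda im,x,y:cv2.resize(im[y:y+120,x:x+100],(400,480),interpolation=cv2.INTER_CUBIC)
cv2.imwrite('pics/g21.png',np.hstack([z(a,350,200),z(b,240,120)]))
E
python3 plan.py 0.581 0.0635 0.12 -14.3
```

```text
[0.81]
mask [ 0.5863  0.0616 -0.2416] -13.8 151.37850952148438
gray [ 0.5871  0.0616 -0.2551] -14.6 69.95158386230469
t 35.15 pos [ 0.4332 -0.151   0.1738] toolx yaw -0.02 gap 0.5 F [ 0.  -0.1  0. ]
rotvec [0.     0.0008 0.2493] | world d mm [147.8 214.5 -53.8]
shift mm in current tool axes [ 147.8 -214.6   53.7]  in target axes [  90.3 -244.4   53.8]
J7 [ 0.42  0.2  -0.2   2.09  0.05  0.85 -1.38]
```

View pics/g21.png

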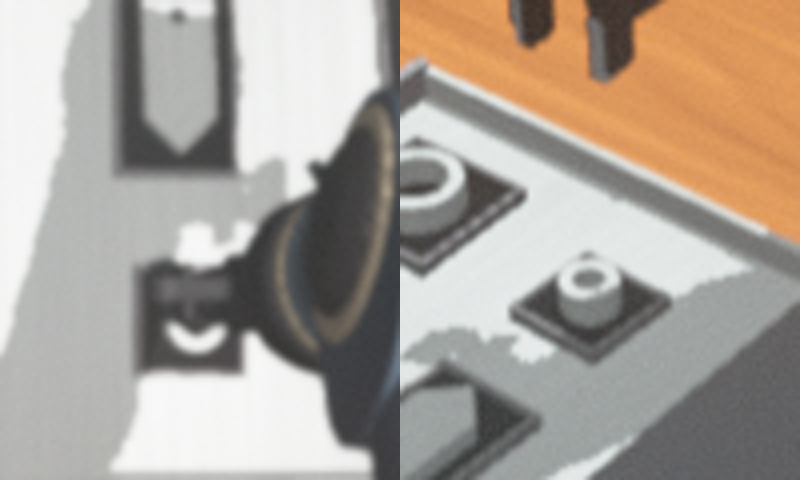

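Call:
{"api": "play_rows", "payload": {"series": [[0.5, [0, 0, 0], [0, 0, 0.125]], [0.5, [0, 0, 0], [0, 0, 0.124]], [0.5, [0.015, -0.0407, 0], [0, 0, 0]], [0.5, [0.015, -0.0407, 0], [0, 0, 0]], [0.5, [0.015, -0.0407, 0], [0, 0, 0]], [0.5, [0.015, -0.0407, 0], [0, 0, 0]], [0.5, [0.015, -0.0407, 0], [0, 0, 0]], [0.5, [0.015, -0.0407, 0], [0, 0, 0]], [0.5, [0, 0, 0.03], [0, 0, 0]], [0.5, [0, 0, 0.024], [0, 0, 0]], [0.5, [0, 0, 0], [0, 0, 0]], [0.5, [0, 0, 0], [0, 0, 0]]]}}

```text
clock: 36.65
eef_pos: [0.5813, 0.0633, 0.1198]
tcp_rot: [0.0, 0.992, -0.124, -0.0]
ft_force: [0.1, -0.1, -0.3]
finger_gap: 0.501
```

```bash
python3 plan.py 0.581 0.0631 0.082 -14.3
```

```text
t 36.65 pos [0.5813 0.0633 0.1198] toolx yaw -14.28 gap 0.501 F [ 0.1 -0.1 -0.3]
rotvec [0.0002 0.0006 0.0003] | world d mm [ -0.3  -0.2 -37.8]
shift mm in current tool axes [-0.2  0.3 37.8]  in target axes [-0.3  0.3 37.8]
J7 [ 0.    0.47 -0.24  1.86  0.15  0.84 -2.13]
```

Call:
{"api": "play_rows", "payload": {"series": [[0.6, [0, 0, 0.02], [0, 0, 0]], [0.6, [0, 0, 0.01], [0, 0, 0]], [0.6, [0, 0, 0.008], [0, 0, 0]], [0.6, [0, 0, 0], [0, 0, 0]], [0.6, [0, 0, 0], [0, 0, 0]]]}}

```text
clock: 37.28
eef_pos: [0.5818, 0.0634, 0.0825]
tcp_rot: [-0.0, 0.992, -0.124, 0.0]
ft_force: [-0.3, -0.5, 0.2]
finger_gap: 0.399
```

```bash
python3 plan.py 0.581 0.0631 0.082 -14.3
python3 - <<'E'
from h import *
b=r.snapshot('scene')
cv2.imwrite('pics/g22.png',cv2.resize(b[200:300,270:370],(600,600),interpolation=cv2.INTER_CUBIC))
E
```

```text
t 37.27 pos [0.5818 0.0634 0.0825] toolx yaw -14.28 gap 0.399 F [-0.3 -0.5  0.2]
rotvec [-0.0003 -0.0009  0.0004] | world d mm [-0.8 -0.3 -0.5]
shift mm in current tool axes [-0.7  0.5  0.5]  in target axes [-0.7  0.5  0.5]
J7 [-0.01  0.52 -0.23  1.88  0.16  0.76 -2.15]
```

View pics/g22.png

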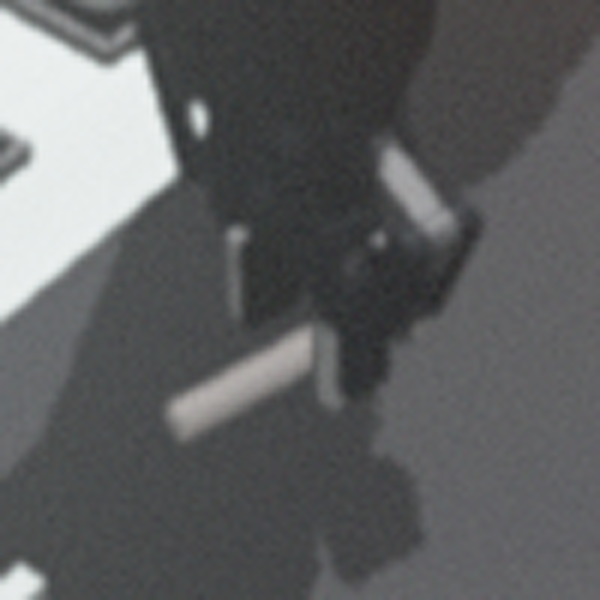

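Call:
{"api": "play_rows", "payload": {"series": [[0.7, [-0.0005, 0, 0.001], [0, 0, 0]], [0.75, [0, 0, 0], [0, 0, 0]], [1, [0, 0, 0], [0, 0, 0]], [1, [0, 0, 0], [0, 0, 0]], [1, [0, 0, 0], [0, 0, 0]]], "grip_force": 40}}

```text
clock: 37.95
eef_pos: [0.581, 0.0635, 0.0813]
tcp_rot: [0.0, 0.992, -0.124, 0.0]
ft_force: [-1.4, -0.6, 3.0]
finger_gap: 0.12
```

Call:
{"api": "play_rows", "payload": {"series": [[1, [0, 0, -0.01], [0, 0, 0]], [1, [0, 0, -0.03], [0, 0, 0]], [1, [0, 0, -0.04], [0, 0, 0]], [1, [0, 0, -0.02], [0, 0, 0]], [1, [0, 0, 0], [0, 0, 0]], [1, [0, 0, 0], [0, 0, 0]]]}}

```text
clock: 38.7
eef_pos: [0.5801, 0.0632, 0.18]
tcp_rot: [0.0, 0.992, -0.124, -0.001]
ft_force: [-0.8, 0.1, -2.3]
finger_gap: 0.119
```

```bash
python3 plan.py 0.5655 -0.2880 0.18 0
python3 - <<'E'
from h import *
b=r.snapshot('scene')
cv2.imwrite('pics/g23.png',cv2.resize(b[160:280,250:370],(600,600),interpolation=cv2.INTER_CUBIC))
E
```

```text
t 38.7 pos [0.5801 0.0632 0.18  ] toolx yaw -14.28 gap 0.119 F [-0.8  0.1 -2.3]
rotvec [ 0.0007  0.0017 -0.2492] | world d mm [ -14.6 -351.2   -0. ]
shift mm in current tool axes [7.25e+01 3.44e+02 2.00e-01]  in target axes [-14.6 351.2   0. ]
J7 [ 0.02  0.39 -0.26  1.81  0.12  0.96 -2.11]
```

View pics/g23.png

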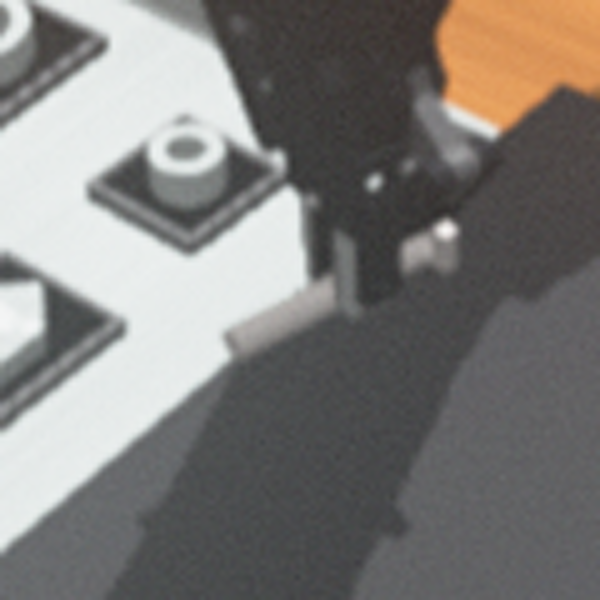

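Call:
{"api": "play_rows", "payload": {"series": [[1, [0, 0, 0], [0, 0, -0.125]], [1, [0, 0, 0], [0, 0, -0.124]], [1, [-0.002, 0.044, 0], [0, 0, 0]], [1, [-0.002, 0.044, 0], [0, 0, 0]], [1, [-0.002, 0.044, 0], [0, 0, 0]], [1, [-0.002, 0.044, 0], [0, 0, 0]], [1, [-0.002, 0.044, 0], [0, 0, 0]], [1, [-0.002, 0.044, 0], [0, 0, 0]], [1, [-0.002, 0.044, 0], [0, 0, 0]], [1, [0, 0.043, 0], [0, 0, 0]], [1, [0, 0, 0.04], [0, 0, 0]], [1, [0, 0, 0.05], [0, 0, 0]], [1, [0, 0, 0.035], [0, 0, 0]], [1, [0, 0, 0], [0, 0, 0]], [1, [0, 0, 0], [0, 0, 0]]]}}

```text
clock: 40.62
eef_pos: [0.5675, -0.2877, 0.0567]
tcp_rot: [0.0, 1.0, -0.0, 0.001]
ft_force: [1.2, -0.9, -0.4]
finger_gap: 0.122
```

```bash
python3 plan.py 0.5655 -0.2880 0.024 0
python3 - <<'E'
from h import *
a=r.snapshot('top');b=r.snapshot('scene')
z=lambda im,x,y:cv2.resize(im[y:y+120,x:x+100],(400,480),interpolation=cv2.INTER_CUBIC)
cv2.imwrite('pics/g24.png',np.hstack([z(a,410,160),z(b,150,120)]))
E
```

```text
t 40.62 pos [ 0.5675 -0.2877  0.0567] toolx yaw -0.0 gap 0.122 F [ 1.2 -0.9 -0.4]
rotvec [ 0.0004 -0.0011 -0.    ] | world d mm [ -2.   -0.3 -32.7]
shift mm in current tool axes [-2.1  0.3 32.7]  in target axes [-2.   0.3 32.7]
J7 [ 0.53  0.61 -0.18  1.77  0.15  0.77 -1.3 ]
```

View pics/g24.png

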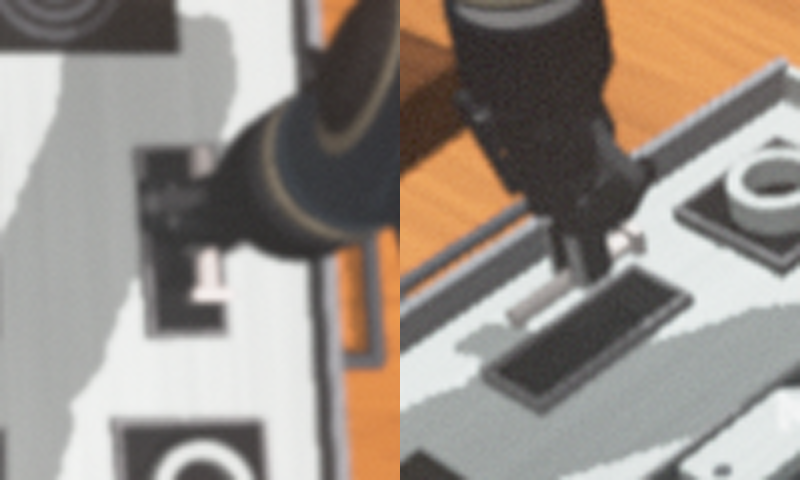

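Call:
{"api": "play_rows", "payload": {"series": [[1, [-0.0015, 0, 0.015], [0, 0, 0]], [1, [0, 0, 0.01], [0, 0, 0]], [1, [0, 0, 0.005], [0, 0, 0]], [1, [0, 0, 0.002], [0, 0, 0]], [1, [0, 0, 0], [0, 0, 0]], [1, [0, 0, 0], [0, 0, 0]]]}}

```text
clock: 41.48
eef_pos: [0.5656, -0.2877, 0.0243]
tcp_rot: [0.0, 1.0, -0.0, 0.0]
ft_force: [-0.1, -0.6, -1.1]
finger_gap: 0.113
```

```bash
python3 plan.py 0.5655 -0.2880 0.0225 0
python3 - <<'E'
from h import *
a=r.snapshot('top');b=r.snapshot('scene')
z=lambda im,x,y:cv2.resize(im[y:y+120,x:x+100],(400,480),interpolation=cv2.INTER_CUBIC)
cv2.imwrite('pics/g25.png',np.hstack([z(a,410,160),z(b,150,140)]))
E
```

```text
t 41.48 pos [ 0.5656 -0.2877  0.0243] toolx yaw -0.01 gap 0.113 F [-0.1 -0.6 -1.1]
rotvec [ 0.0003 -0.0007 -0.0002] | world d mm [-0.1 -0.3 -1.8]
shift mm in current tool axes [-0.1  0.3  1.8]  in target axes [-0.1  0.3  1.8]
J7 [ 0.53  0.65 -0.17  1.79  0.16  0.71 -1.3 ]
```

View pics/g25.png

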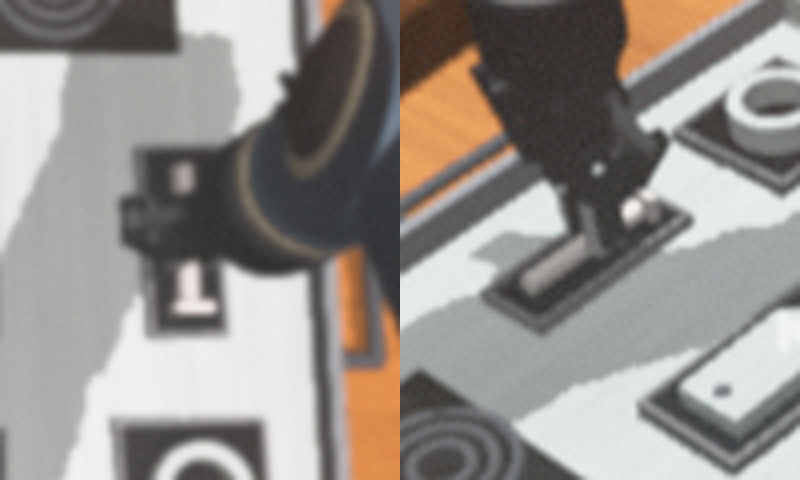

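Call:
{"api": "play_rows", "payload": {"series": [[1, [0, 0, 0.001], [0, 0, 0]], [1, [0, 0, 0.0005], [0, 0, 0]], [1, [0, 0, 0], [0, 0, 0]], [1, [0, 0, 0], [0, 0, 0]]]}}

```text
clock: 42.08
eef_pos: [0.5653, -0.2876, 0.0225]
tcp_rot: [0.0, 1.0, -0.0, 0.0]
ft_force: [0.1, -0.0, -1.7]
finger_gap: 0.118
```

Call:
{"api": "play_rows", "payload": {"series": [[1, [0, 0, 0.001], [0, 0, 0]], [1, [0, 0, 0], [0, 0, 0]], [1, [0, 0, 0], [0, 0, 0]]]}}

```text
clock: 42.45
eef_pos: [0.5653, -0.2876, 0.0215]
tcp_rot: [0.0, 1.0, -0.0, 0.0]
ft_force: [0.3, -0.1, -1.1]
finger_gap: 0.114
```

Call:
{"api": "play_rows", "payload": {"series": [[0.84, [0, 0, 0], [0, 0, 0]], [0.82, [0, 0, 0], [0, 0, 0]], [0.82, [0, 0, 0], [0, 0, 0]], [0.82, [0, 0, -0.005], [0, 0, 0]], [0.78, [0, 0, -0.01], [0, 0, 0]], [0.7, [0, 0, -0.03], [0, 0, 0]], [0.5, [0, 0, -0.05], [0, 0, 0]], [0.5, [0, 0, -0.06], [0, 0, 0]], [0.5, [0, 0, -0.05], [0, 0, 0]], [0.5, [0, 0.05, 0], [0, 0, 0]], [0.5, [-0.03, 0.05, 0], [0, 0, 0]], [0.5, [-0.05, 0.03, 0], [0, 0, 0]], [0.5, [-0.05, 0.05, 0], [0, 0, 0]], [0.5, [-0.04, 0.05, 0], [0, 0, 0]], [0.5, [-0.04, 0.05, 0], [0, 0, 0]], [0.5, [0, 0, 0], [0, 0, 0]], [0.5, [0, 0, 0], [0, 0, 0]]]}}

```text
clock: 44.58
eef_pos: [0.3633, -0.5589, 0.227]
tcp_rot: [-0.0, 1.0, -0.0, 0.001]
ft_force: [0.7, 1.3, 0.2]
finger_gap: 0.498
```

Run:
```python
from h import *
a=r.snapshot('top');b=r.snapshot('scene')
cv2.imwrite('pics/f_top.png',a);cv2.imwrite('pics/f_scene.png',b)
z=lambda im,x,y:cv2.resize(im[y:y+150,x:x+130],(390,450),interpolation=cv2.INTER_CUBIC)
cv2.imwrite('pics/f.png',np.hstack([z(a,370,170),z(b,170,120)]))
o=r.observe();print(o['clock'],o['eef_pos'],o['ft_force'].round(1))
```

```text
44.675 [ 0.36479766 -0.55776184  0.2269723 ] [ 0.1 -0.1 -0.5]
```

View pics/f.png

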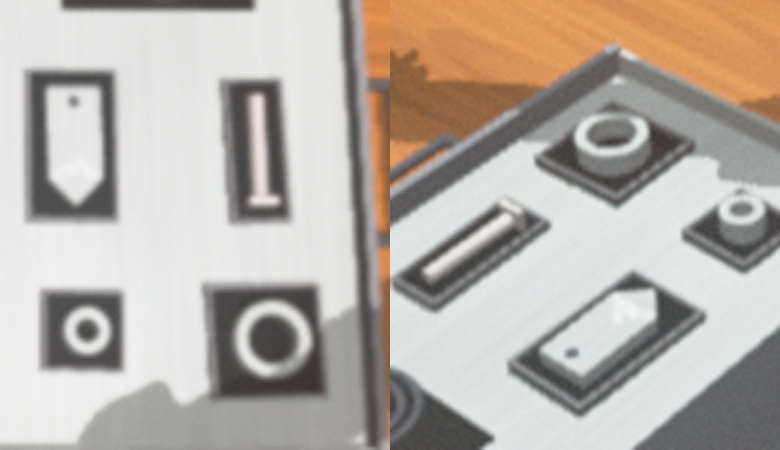

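View pics/f_top.png

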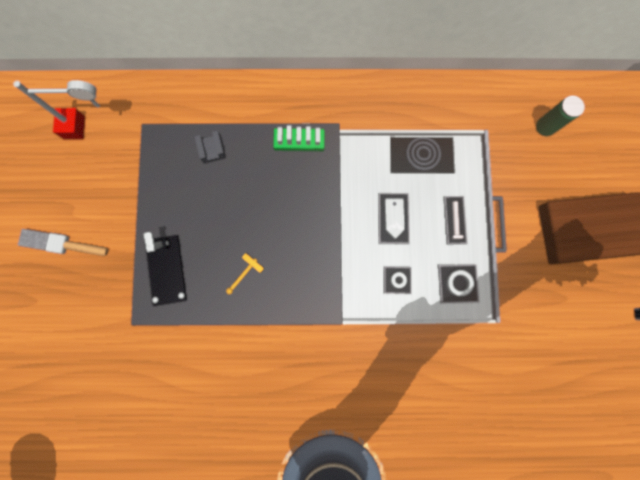

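View pics/f_scene.png

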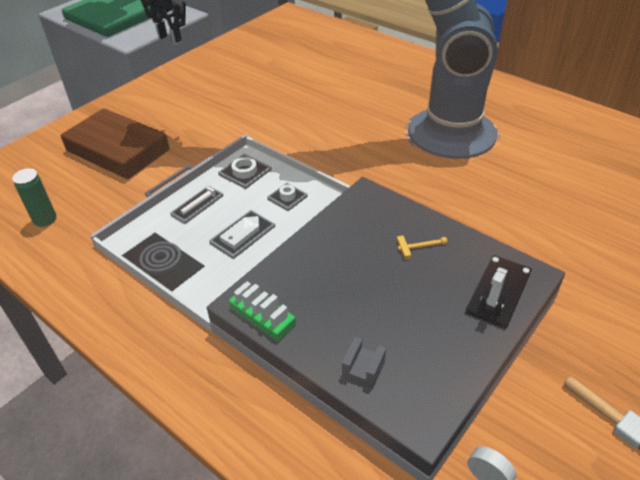

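Run:
```python
from h import *
a=cv2.imread('pics/f_top.png');b=cv2.imread('pics/f_scene.png')
h=np.array([.5076,.3546,.1]);ax=np.array([np.cos(.155),np.sin(.155),0]);ay=np.array([-ax[1],ax[0],0])
out=[]
for nm,im,x0,y0 in(('top',a,120,210),('scene',b,460,240)):
    z=cv2.resize(im[y0:y0+100,x0:x0+80],(400,500),interpolation=cv2.INTER_CUBIC)
    for th,c in((1.3,(0,0,255)),(1.15,(0,255,0))):
        P=[]
        for x,y,zz in((-60,-7,31),(-60,7,31),(-50,7,31),(-50,-7,31),(-50,-7,5),(-50,7,5)):
            X=x*np.cos(th)+zz*np.sin(th);Z=-x*np.sin(th)+zz*np.cos(th)
            P.append(h+ax*X/1e3+ay*y/1e3+np.array([0,0,Z/1e3]))
        q=((proj(nm,P)-[x0,y0]+.5)*5).astype(np.int32)
        cv2.polylines(z,[q[:4]],True,c,1);cv2.polylines(z,[q[2:]],True,c,1)
    out.append(z)
cv2.imwrite('pics/bar.png',np.hstack(out))
```

```text
(no output)
```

View pics/bar.png

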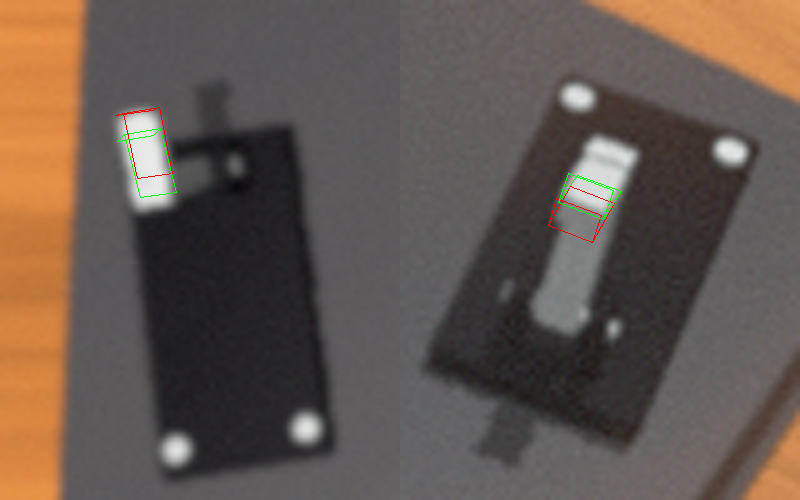

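```bash
python3 -c "
from station import r
print(r.sign_off())"
```

```text
the job is handed in; nothing more can be done
None
```

The job is done and handed in at about 45 s of the 138 s allowed. All four tools are in their trays and the clamp bar is up.

- **Clamp bar:** I gripped the tab, swung the bar up until it reached its stop (about 20 N along x on the wrist sensor), then let go. A check in both camera pictures matches the 1.3 rad fully-up position.
- **Angle gauge:** I took it out only after the bar was up. It lies flat in the long wide tray.
- **Rings:** I lowered both until the force reading showed the tray was carrying them, then let go. Each sits inside the rim of its own square tray, with clear space all round.
- **Ejector pin:** It lies in the long narrow tray. I let it go with no contact force showing, at an estimated 0.2 mm above the tray floor.

In the last pictures all four tools lie flat inside their rims, the brass rod and the other items look undisturbed, and the gripper is well clear of everything. The force readings I saw stayed far below the limits.

One reading disagreed: when I gripped the small ring, the finger opening came out about 1.5 mm less than its diameter should give. The camera overlay showed the ring centred in the grip, so I carried on, and it set down normally.

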